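# Close the wheel hub with its sprung dust cap

## Robot

A 7-joint arm with a two-finger parallel gripper is mounted at the origin on the work surface. World frame = base frame: x ahead of the robot, y to its left, z up, the work surface at z = 0. Lengths are in mm, angles in rad, forces in N, time in s.
With the tool pointing down it reaches from about 400 to 875 mm from the base axis. Payload 19.3 kg.
Tool frame: the origin (TCP) lies at the very end of the fingers, on their centre line; the grasp point (between the pads) lies 19 mm behind it (r.hold_point_z is the distance from the TCP to the grasp point, in mm); z points along the fingers, x is the direction in which the jaws open and shut, and the axes are right-handed (so a half turn about z gives the same grasp; the last joint's range is limited). The gripper opens to 85 mm and grips with 20 to 120 N. Pads are 22 mm wide; open, the fingers measure 114 mm over their backs; the gripper's body (76 mm by 85 mm) begins 54 mm behind the grasp point. The pads swing forward as they close: fully open they stand 13 mm farther back than shut.
Start: joints at [1.037, 0.521, -0.036, 1.599, 0.021, 1.021, -0.113], TCP at [279.566, -558.979, 231.291] pointing down, gripper open.
Joint ranges: [-2.91, 2.91], [-0.3, 2.13], [-1.5, 1.42], [0.17, 2.43], [-1.26, 4.41], [0.16, 1.93], [-2.52, 2.52]. Speed limits (rad/s): [1.89, 1.89, 2.39, 2.39, 3.01, 3.01, 3.01].

## Interface

Orientations are given as a unit quaternion [x, y, z, w].
In Python, from station import r gives the robot as it stands.
- The arm moves only by the shell command python3 -m jog 'ROWS' [FORCE]. ROWS is JSON, one flat list of numbers, 7 for each row, row after row: the turn, a rotation vector about the world's x, y, z in units of 1.5 rad (1.0 is 1.5 rad), then the shift along the world's x, y, z in units of 0.05 m (1.0 is 0.05 m), then the finger opening in mm, from 0 to 85.4. In form: [wx, wy, wz, tx, ty, tz, gripper, wx, wy, wz, tx, ty, tz, gripper, ...]. A call has 1 to 12 rows; each row shifts and turns the commanded pose from where the row before left it; what a row does not reach is not made up. A row lasts 1/8 s, in which the tool goes at most 62.5 mm and 10.7 degrees, less where a joint would pass 70% of its speed; a pose out of reach is approached as far as the arm can. A call with a number of a shift or a turn outside -1 to 1 is refused whole. A call with a gripper value outside its range is refused whole. The fingers move at their own pace and stop on an object; FORCE is the grip in N (left out, the last holds). Time passes only in rows, so rows that do not move let the fingers close. It gives the time, the measured TCP pose, the force and the opening at its end, in the units of the state.
- r.get_obs(): the state, without advancing time (a new reading comes with each control period).
- r.camera(name): name is "scene" or "top" or "wrist"; returns (picture, depth): 480x640x3 uint8, blue, green, red; 480x640 float32, mm along the optical axis (not along the pixel's ray), 0 where there is no reading.
- r.get_calibration(name): a dict with "fx", "fy", "cx", "cy" (pixels), "R" (3x3) and "t" (3): a world point X has camera coordinates R X + t. Camera axes: x right, y down, z forward; pixel columns grow to the right and rows downward; lengths in mm; the calibration is good to about 2 mm. A picture is of the moment at which its call begins: read the wrist's pose just before it. get_calibration takes no time and is no camera call; for the wrist camera it gives the pose at the moment of the call.
- r.close_job(): hands the job in, once; it reports no verdict.
Trained networks look in the newest picture that a camera, given by its name, has taken for a name from the list of things; names that differ only in an ending like _2 or _b are one class to them, and where a whole thing is asked for, a point or a joint stands for the part that bears it (a point fixed in the world has none). Each returns a list of dicts, best first, with "confidence" (0 to 1); they miss things now and then, are a little off and sometimes report something else, mostly with a low value. They report only what shows in the picture. A call takes as long as a camera call. They do not tell look-alikes from the thing itself.
- r.cut_out(camera, name): "pixels" (480x640 bool, what is visible of it) and "extent" ([left, top, right, bottom] in pixels, round what is visible of it).
- r.mark_of(camera, name): "centre" ([column, row] in pixels: a listed point, or the origin of a listed thing).
The state is a dict: "clock": time; "joints": joint angles; "dq": joint speeds; "joint_efforts": joint torques, N m; "tcp_pos": TCP position; "tool_rot": TCP orientation; "ft_force": force on the tool from outside, world axes, zero at the start; "ft_torque": the same for the moment, N m; "width": finger opening in mm.
Only numpy, scipy, OpenCV 4.12 (cv2) and the standard library are available. Lean on these libraries where they do the work, as an engineer would, in place of code of your own. Each camera call takes 0.05 s, during which the arm holds its last target.

## Task

The axle nut of this wheelchair drive wheel is tight: take the socket off the nut and stand it upright in the free part of the steel tool tray. Then take the dust cap with the two upright ears, squeeze its ears together, set it flush and square in the mouth of the tilted hub, and let go so that both side catches spring out behind the hub's rim. Leave the plain cap, the ratchet and the headrest where they lie.

Things in the scene. Friction and masses are not known exactly. Their poses are not given: they have to be found in the camera images.
- hub: Hub of a fixed 250 mm wheelchair wheel on a blue bench stand, axle tilted 30 degrees from vertical towards the robot's side. Origin: centre of the aluminium rim face, 195 mm above the bench; z runs out along the axle (up, towards the robot), y is level. Mouth 85 mm wide; the rim is a lip 5 mm thick along the axle, outer diameter 112 mm. The tyre's side lies 9 mm below the rim face, out to radius 125 mm.
- hub_well (a point): Middle of the floor of the hub's well, on the axle, 32 mm below the rim face; axes of the hub. Behind the 5 mm lip the well is 100 mm wide. The fixed hexagonal axle nut (30 mm across flats) stands 16 mm high on this floor.
- socket: Loose deep impact socket, dark steel, 48 mm diameter (grips as a 47 mm cylinder over its whole length), 74 mm long, about 0.5 kg. At the start it stands over the axle nut on the well's floor, along the axle, with 42 mm of it out of the rim. Origin: centre of its nut end; z points to its free end. Recess 22 mm deep, about 2 mm clear of the nut all round: draw it off along the axle.
- socket_mid (a point): Middle of the socket, 37 mm from both of its ends, on its axis; same axes as the socket.
- cap: Loose black dust cap for the hub, 0.14 kg, at the start flat on the bench, ears up. Origin: centre of its underside; z points out of its face. Spigot 80 mm diameter, z 0 to 12 mm; flange 96 mm diameter, z 12 to 17 mm. Seated, the flange's underside rests on the rim face: cap origin on the axle 12 mm below the rim face, cap z along hub z. It fits at any turn about the axle.
- cap_ears (a point): Point on the cap's axis between its two grey ears, 38 mm above its underside; axes of the cap. The ears stand upright on the face on the +y and -y sides, each 30 mm wide along x, 6 mm thick, z 18 to 50 mm of the cap. Over their outer faces they measure 52 mm along y at rest and 38 mm fully squeezed. Pinch them along y.
- cap_catches (a point): Point on the cap's axis level with its two catches, 3 mm above its underside. Each ear carries a square-edged catch, 16 mm wide, z 1 to 5.5 mm of the cap, on its own side (+y, -y). At rest they measure 93 mm over both (too wide for the 85 mm mouth, and will not snap past it), fully squeezed 79 mm. In the seated cap, released, they lie behind the lip with 1.5 mm to spare.
- tab_a (a joint): Ear and catch on the cap's +y side: 0 m fully out (at rest), 0.007 m fully squeezed in. Spring: 2 N to start, 9 N at full travel.
- tab_b (a joint): Ear and catch on the cap's -y side, the same values and spring.
- tray: Fixed shallow steel tool tray, 160 mm (x) by 240 mm (y), rim 25 mm high, walls and floor 3 mm thick. Origin: centre of its underside. A ratchet lies in its far half (tray x about 45 mm); the near half (tray x from -75 to 15 mm) is free for the socket.
- ratchet: Loose steel ratchet with black grip lying in the tray along its y axis, 165 mm long (y -92 to 73 mm), 36 mm wide, 26 mm high; origin on its underside, its round head at +y. Bystander.
- plain_cap: Loose plain black push-in cap of another wheel, 96 mm diameter, 26 mm high, domed, without ears. Origin: centre of its underside. Bystander.
- headrest: Loose black moulded headrest pad, a curved band about 260 mm wide, 105 mm high, 40 mm thick, standing on its edge; origin at bench level, in the middle of the band's hollow inner face. Bystander.
Mind the look-alikes: they are no part of the job. There is more than one size of the socket; the job needs the smallest. What is shaped like the cap but red is not meant.

How it is judged:
By the outcome, as a careful person would: the job done as asked, in the order asked, and still so for the second after the job is handed in, with the robot touching nothing.
It also fails if it takes over 59 s, if anything falls off the work surface, if the arm or the gripper's body presses on something with over 40 N, if the wrist force passes 120 N, or if a joint passes its speed limit or range.

## Working session

There is one attempt and no reset: what is moved stays moved. The work goes in short steps, Python scripts to look and compute and a shell command to move; the robot and the scene stay as the last step left them, time stands still between calls to the robot, and variables do not carry over. Pictures are saved under pics/ and viewed, and the job is handed in when it is done.

```bash
ls; mkdir -p pics; cat > h.py <<'E'
import numpy as np, cv2
from station import r
from scipy.spatial.transform import Rotation as R
def shot(n,f):
    c=r.get_calibration(n); p,d=r.camera(n); cv2.imwrite(f'pics/{f}.png',p); np.savez(f'pics/{f}.npz',p=p,d=d,**{k:np.array(v) for k,v in c.items()}); return p,d,c
def load(f):
    z=np.load(f'pics/{f}.npz'); return z['p'],z['d'],{k:z[k] for k in ('fx','fy','cx','cy','R','t')}
def cloud(d,c):
    v,u=np.mgrid[0:480,0:640]
    X=np.stack([(u-c['cx'])/c['fx']*d,(v-c['cy'])/c['fy']*d,d],-1)
    return (X-np.array(c['t']))@np.array(c['R'])
def proj(X,c):
    q=np.array(c['R'])@np.array(X)+np.array(c['t']); return c['fx']*q[0]/q[2]+c['cx'],c['fy']*q[1]/q[2]+c['cy']
E
python3 - <<'E'
from h import *
for n in ('scene','top','wrist'):
    p,d,c=shot(n,n+'0'); 
    for nm in ('hub','socket','socket_mid','cap','cap_ears','tray','ratchet','plain_cap','headrest') if n!='wrist' else ():
        print(n,nm,[(np.round(x['centre'],1).tolist(),round(x['confidence'],2)) for x in r.mark_of(n,nm)][:4])
o=r.get_obs();print(o)
E
```

```text
pics
scene hub [([475.0, 296.3], 0.61)]
scene socket [([502.4, 261.6], 0.83), ([472.8, 311.6], 0.7), ([457.0, 247.6], 0.57), ([334.9, 258.1], 0.29)]
scene socket_mid [([441.1, 254.3], 0.89), ([474.9, 290.4], 0.85), ([527.9, 262.6], 0.79), ([268.9, 307.9], 0.39)]
scene cap [([334.0, 258.5], 0.89), ([313.0, 403.8], 0.87), ([274.1, 185.8], 0.59), ([168.9, 251.7], 0.39)]
scene cap_ears [([275.1, 174.4], 0.63), ([334.0, 250.3], 0.59), ([311.1, 395.8], 0.57)]
scene tray [([265.4, 310.7], 0.62)]
scene ratchet [([278.7, 328.4], 0.8), ([473.3, 307.6], 0.73), ([266.2, 311.3], 0.68)]
scene plain_cap [([257.3, 239.0], 0.84)]
scene headrest [([168.4, 252.0], 0.6)]
top hub [([190.9, 194.4], 0.67)]
top socket [([192.4, 191.8], 0.7), ([205.9, 294.8], 0.7), ([168.2, 289.6], 0.64), ([335.8, 188.8], 0.49)]
top socket_mid [([191.8, 197.5], 0.95), ([217.6, 283.2], 0.76), ([149.1, 294.9], 0.75)]
top cap [([309.0, 265.2], 0.85), ([293.0, 146.0], 0.72), ([386.4, 341.0], 0.56)]
top cap_ears [([313.0, 265.4], 0.81), ([386.8, 345.0], 0.79), ([312.1, 263.6], 0.72), ([294.6, 143.2], 0.62)]
top tray [([343.9, 206.2], 0.84)]
top ratchet [([334.0, 190.9], 0.73)]
top plain_cap [([376.9, 271.8], 0.56)]
top headrest [([445.8, 240.7], 0.72)]
{'clock': 1.05, 'joints': array([ 1.0368172 ,  0.52139014, -0.03635149,  1.59950516,  0.02120741,
        1.0211145 , -0.11275672]), 'dq': array([-0.00019822,  0.00131915,  0.00112738,  0.00216434,  0.00139212,
       -0.00051691, -0.00017326]), 'joint_efforts': array([ 2.05346631e-03, -9.26834607e+01,  1.97970651e+00, -3.70247340e+01,
        1.83009304e-02,  1.86059304e-03,  2.64741624e-05]), 'tcp_pos': array([ 279.57740284, -558.96484791,  231.29450193]), 'tool_rot': array([ 8.50698248e-01, -5.25654345e-01, -9.79628761e-06, -1.59677169e-05]), 'ft_force': array([0.22933762, 0.08863566, 0.77803005]), 'ft_torque': array([-0.07342295, -0.03600588,  0.03197081]), 'width': 85.51331959384378}
```

View pics/scene0.png

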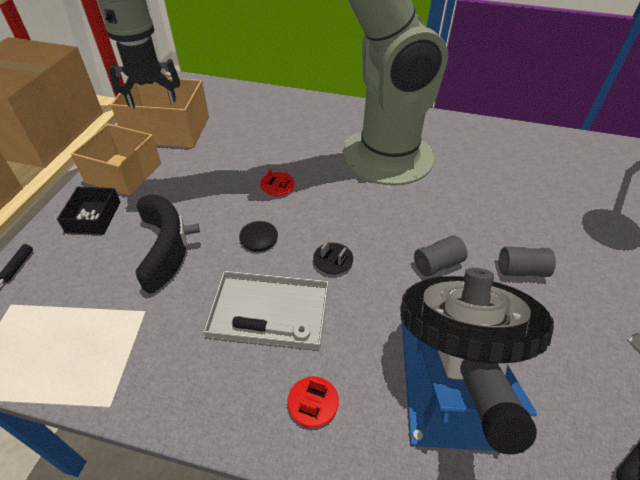

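View pics/top0.png

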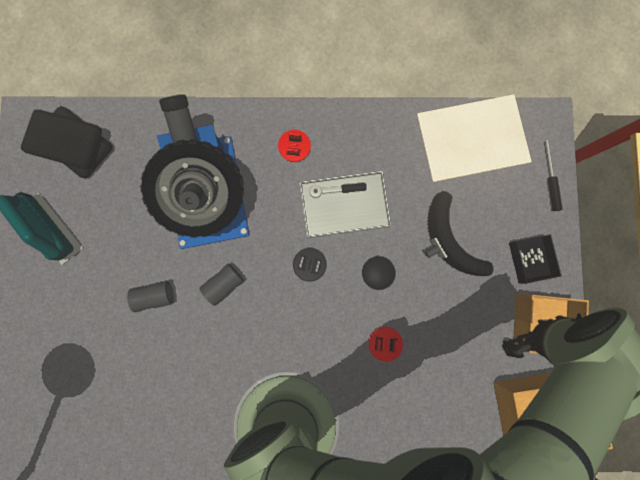

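View pics/wrist0.png

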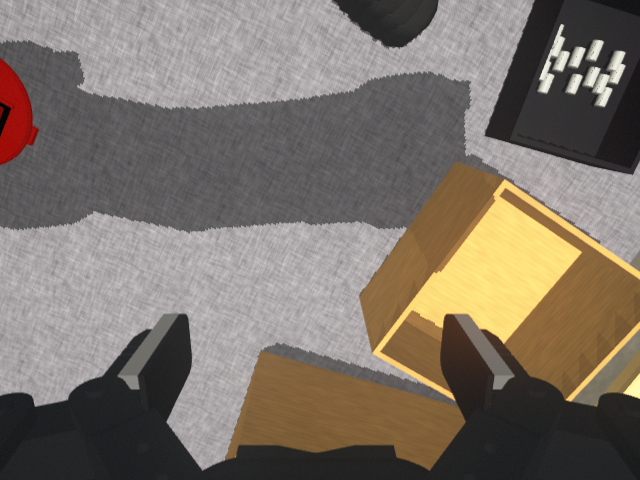

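The top view shows the eared black cap at (309,265), the plain cap at (378,273), the hub with the socket at (192,194), the tray at (344,205) with the ratchet in its upper half, larger sockets lying at (152,295) and (222,283), and red look-alikes at (294,146) and (386,344). Next I'll measure with depth.

```bash
python3 - <<'E'
from h import *
for n in ('top','scene'):
    p,d,c=load(n+'0'); P=cloud(d,c)
    print(n,'fx',c['fx'],'campos',-c['R'].T@c['t'], 'missing',(d==0).mean())
    pts={'top':[(191,194),(309,265),(378,273),(343,205),(320,225),(20,300),(330,190)],'scene':[(475,296),(334,258),(480,275),(240,300)]}[n]
    for u,v in pts: print((u,v),np.round(P[v,u],1))
    # cap: points near
    g=p.astype(int)
# cap via top
for n in ('top','scene'):
    p,d,c=load(n+'0'); P=cloud(d,c)
    u,v={'top':(309,265),'scene':(334,258)}[n]
    w=np.zeros((480,640),bool); w[v-32:v+32,u-32:u+32]=1
    for lo,hi in ((11,24),(30,60)):
        m=w&(P[...,2]>lo)&(P[...,2]<hi)
        Q=P[m]; print(n,'cap z',lo,hi,m.sum(),Q.mean(0).round(1),Q.min(0).round(1),Q.max(0).round(1))
        if lo==30:
            (cx,cy),r_,a=cv2.minAreaRect(Q[:,:2].astype(np.float32)); print(' rect',cx,cy,r_,a)
    m=w&(P[...,2]>11)
    Q=P[m][:,:2].astype(np.float32); print(cv2.minEnclosingCircle(Q))
    # tray
    u,v={'top':(343,205),'scene':(265,310)}[n]
    w[:]=0; w[v-50:v+50,u-70:u+70]=1
    m=w&(P[...,2]>19)&(P[...,2]<32)
    Q=P[m]; print(n,'tray',m.sum(),Q.mean(0),cv2.minAreaRect(Q[:,:2].astype(np.float32)))
E
```

```text
top fx 459.52628838349995 campos [ 397.71618372  -74.01187901 1318.23492222] missing 0.003876953125
(191, 194) [602.6 215.6 238.3]
(309, 265) [441.6 -63.6  18.6]
(378, 273) [ 419.2 -258.1   20.2]
(343, 205) [ 615.6 -161.6    3.4]
(320, 225) [557.5 -95.    1.3]
(20, 300) [3.429e+02 7.533e+02 3.000e-01]
(330, 190) [ 655.4 -123.3   24.8]
scene fx 457.3033242265395 campos [1131.1147815    74.49776806  847.68412151] missing 0.004072265625
(475, 296) [627.3 221.1 208.4]
(334, 258) [453.3 -61.6  20.4]
(480, 275) [605.1 221.  238.8]
(240, 300) [ 611.3 -237.4    4.3]
top cap z 11 24 852 [447.1 -66.1  17.1] [ 399.5 -131.8   11.1] [532.7 -18.2  23.8]
top cap z 30 60 51 [444.9 -64.7  47.9] [424.4 -91.5  33.5] [465.3 -36.2  53.9]
 rect 444.7333984375 -64.96723937988281 (53.17657470703125, 27.950061798095703) 73.63468170166016
((470.3072509765625, -83.6229019165039), 78.84737396240234)
top tray 657 [ 635.80927278 -157.02341694   23.53314316] ((633.9281616210938, -148.30091857910156), (299.8172607421875, 273.2408447265625), 10.052091598510742)
scene cap z 11 24 950 [462.  -67.3  18. ] [ 398.2 -117.3   11.5] [546.7 -18.7  23.9]
scene cap z 30 60 135 [450.5 -65.2  43.7] [425.2 -93.6  30.1] [469.  -37.5  53.3]
 rect 447.9650573730469 -65.7204360961914 (53.388214111328125, 32.91865158081055) 72.93858337402344
((765.7281494140625, -1.0546836853027344), 373.1160888671875)
scene tray 1528 [ 639.03508872 -159.53318458   23.70157096] ((588.037353515625, -167.3321533203125), (227.4086151123047, 250.03875732421875), 7.942098617553711)
```

```bash
python3 - <<'E'
from h import *
for n,b in (('top',(120,110,270,260)),('scene',(380,240,570,380))):
    p,d,c=load(n+'0')
    cr=p[b[1]:b[3],b[0]:b[2]]; cv2.imwrite(f'pics/{n}0hub.png',cv2.resize(cr,None,fx=4,fy=4)[:600,:800])
    b={'top':(260,170,400,300),'scene':(200,220,380,360)}[n]
    cr=p[b[1]:b[3],b[0]:b[2]]; cv2.imwrite(f'pics/{n}0cap.png',cv2.resize(cr,None,fx=4,fy=4))
E
```

```text
(no output)
```

View pics/top0hub.png

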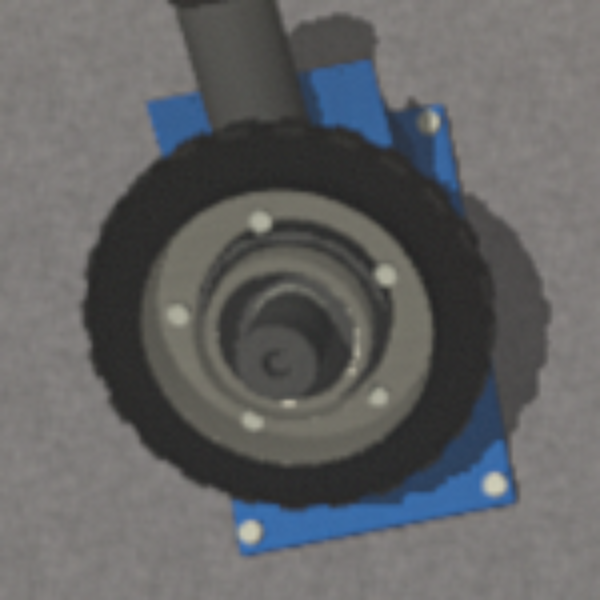

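View pics/scene0hub.png

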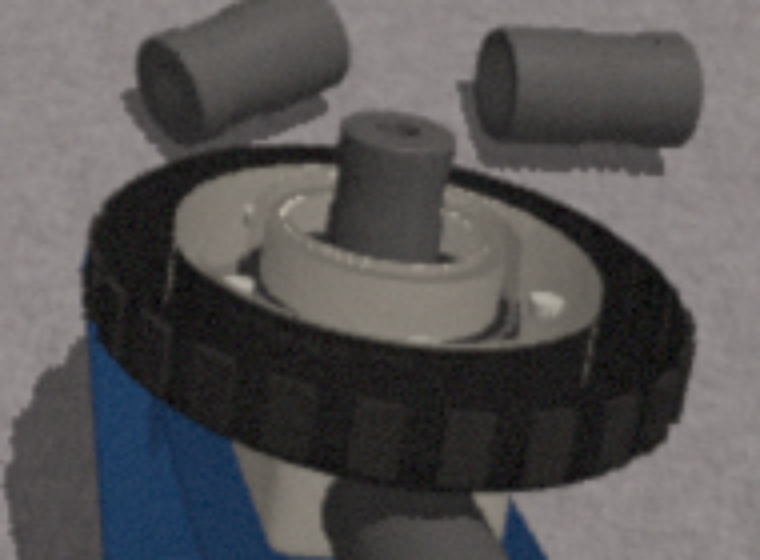

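View pics/scene0cap.png

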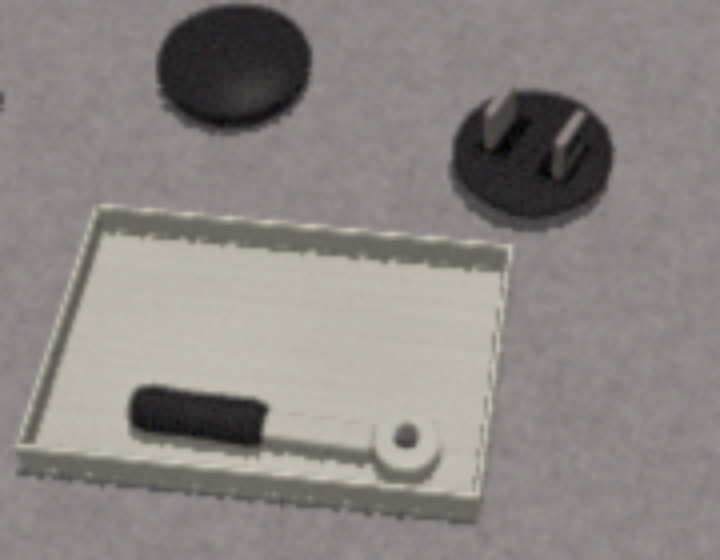

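View pics/top0cap.png

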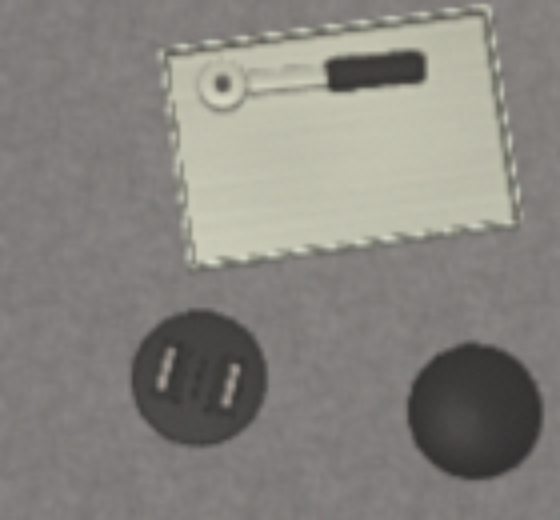

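```bash
cat > fit.py <<'E'
from h import *
from scipy.optimize import least_squares
def axes(phi):
    z=np.array([.5*np.cos(phi),.5*np.sin(phi),np.cos(np.pi/6)]); y=np.cross([0,0,1.],z); y/=np.linalg.norm(y); return np.stack([np.cross(y,z),y,z])
def fithub(P,x0,free=False,rng=150,verbose=1):
    Q=P.reshape(-1,3); Q=Q[np.isfinite(Q).all(1)]; Q=Q[(np.linalg.norm(Q-np.array([x0[0],x0[1],195]),axis=1)<rng)]
    x=np.array(x0+[195.])
    for it in range(12):
        tol=14 if it<4 else 7 if it<8 else 5
        H=(Q-[x[0],x[1],x[3]])@axes(x[2]).T; rr=np.hypot(H[:,0],H[:,1]); z=H[:,2]
        rim=(rr>44)&(rr<55)&(abs(z)<tol)
        tyre=(rr>96)&(rr<120)&(abs(z+9)<tol)
        soc=(abs(rr-24)<tol)&(z>4)&(z<38)
        end=(rr<20)&(abs(z-42)<tol)
        def f(p):
            A=axes(p[2]); o=np.array([p[0],p[1],p[3]])
            h=(Q-o)@A.T; q=np.hypot(h[:,0],h[:,1])
            return np.r_[h[rim,2],h[tyre,2]+9,q[soc]-24,h[end,2]-42, (p[3]-195)*3]
        s=least_squares(f,x,loss='soft_l1',f_scale=1.5); x=s.x
    if verbose: print('n',rim.sum(),tyre.sum(),soc.sum(),end.sum(),'x',x.round(3),'rms',np.sqrt((f(x)**2).mean()).round(2), 'med z rim/tyre/end',np.median(((Q-[x[0],x[1],x[3]])@axes(x[2]).T)[rim,2]).round(2),np.median(((Q-[x[0],x[1],x[3]])@axes(x[2]).T)[tyre,2]).round(2),np.median(((Q-[x[0],x[1],x[3]])@axes(x[2]).T)[end,2]).round(2))
    return x
if __name__=='__main__':
  for n in ('top','scene'):
    p,d,c=load(n+'0'); P=cloud(d,c); P[d==0]=np.nan
    for ph in (3.1,3.4): x=fithub(P,[625.,218.,ph])
    im=cv2.resize(p,None,fx=4,fy=4)
    A=axes(x[2]);o=np.array([x[0],x[1],195])
    for rad,z,col in ((56,0,(0,0,255)),(42.5,0,(0,255,0)),(24,42,(255,0,255)),(125,-9,(255,255,0))):
        t=np.linspace(0,2*np.pi,200); L=[proj(o+A.T@np.array([rad*np.cos(a),rad*np.sin(a),z]),c) for a in t]
        cv2.polylines(im,[np.round((np.array(L)+.5)*4-.5).astype(int)],True,col,1)
    u,v=proj(o,c); u=int(u*4);v=int(v*4); cv2.imwrite(f'pics/{n}_ov.png',im[v-300:v+300,u-380:u+380])
E
python3 fit.py
```

```text
n 8 280 105 11 x [640.054 224.386   3.338 194.115] rms 2.63 med z rim/tyre/end 0.17 -9.04 45.02
n 8 287 105 11 x [637.349 213.793   3.347 191.86 ] rms 2.65 med z rim/tyre/end 0.04 -9.05 43.27
n 602 167 513 76 x [613.125 226.027   3.337 189.14 ] rms 2.21 med z rim/tyre/end -0.02 -10.76 46.52
n 602 167 513 76 x [613.125 226.027   3.337 189.14 ] rms 2.21 med z rim/tyre/end -0.02 -10.76 46.52
```

```bash
python3 - <<'E'
from h import *
from fit import axes
for n in ('top','scene'):
    p,d,c=load(n+'0'); P=cloud(d,c)
    x=[625,222,3.34]
    A=axes(x[2]);o=np.array([x[0],x[1],195])
    im=cv2.resize(p,None,fx=4,fy=4)
    for rad,z,col in ((56,0,(0,0,255)),(42.5,0,(0,255,0)),(24,42,(255,0,255)),(125,-9,(255,255,0))):
        t=np.linspace(0,2*np.pi,200); L=[proj(o+A.T@np.array([rad*np.cos(a),rad*np.sin(a),z]),c) for a in t]
        cv2.polylines(im,[np.round((np.array(L)+.5)*4-.5).astype(int)],True,col,1)
    u,v=proj(o,c); u=int(u*4);v=int(v*4); cv2.imwrite(f'pics/{n}_ov2.png',im[max(v-300,0):v+300,u-380:u+380])
    H=(P-o)@A.T
    # profile along hub x with |y|<4
    rr=np.hypot(H[...,0],H[...,1]); 
    for ax in (0,1):
        m=(abs(H[...,1-ax])<4)&(rr<135)&(d>0); h=H[m]; i=np.argsort(h[:,ax]); print(n,ax,[(int(a[ax]),int(a[2])) for a in h[i][::max(1,len(i)//60)]])
E
```

```text
top 0 [(-134, -305), (-132, -298), (-129, -70), (-126, -294), (-124, -305), (-121, -70), (-119, -1168), (-117, -297), (-115, -292), (-114, -67), (-113, -64), (-111, -71), (-110, -289), (-107, -288), (-105, -285), (-102, -285), (-99, -284), (-96, -58), (-92, -62), (-88, -58), (-83, -59), (-80, -59), (-76, -56), (-76, -27), (-75, -37), (-61, -51), (-59, -16), (-55, -53), (-51, -52), (-47, -44), (-45, -28), (-39, -27), (-37, 0), (-36, -2), (-31, 4), (-18, -24), (-14, -25), (-10, -11), (-9, 11), (-8, 30), (-7, 21), (-7, 43), (-5, 46), (0, 43), (3, 48), (16, 49), (21, 48), (27, 46), (33, 45), (43, -24), (51, -25), (55, 0), (58, -1), (67, -20), (84, -49), (90, -52), (96, -52), (99, -24), (100, -39), (101, -51), (122, -58), (128, -54), (132, -48), (134, -25)]
top 1 [(-133, -28), (-131, -44), (-129, -24), (-128, -49), (-125, -54), (-121, -55), (-115, -57), (-110, -57), (-96, -11), (-95, -22), (-94, -22), (-94, -55), (-73, -57), (-62, -27), (-54, 5), (-50, -2), (-47, -27), (-42, -28), (-37, -26), (-33, -27), (-26, -23), (-23, 7), (-19, 45), (-15, 45), (-11, 50), (-7, 49), (-3, 47), (1, 49), (
[... 1198 characters left out ...]
30, -24), (-129, -41), (-128, -27), (-127, -27), (-126, -48), (-121, -55), (-113, -58), (-103, -59), (-94, -7), (-93, -11), (-76, -126), (-61, -24), (-57, -26), (-47, 0), (-25, 18), (-24, 41), (-22, 10), (-13, 47), (0, 47), (9, 32), (11, -3), (12, 22), (13, 47), (13, 41), (14, 12), (14, 29), (15, 5), (16, 8), (16, -3), (38, 0), (42, -125), (43, -26), (43, -14), (44, -22), (49, -25), (55, -212), (58, -127), (62, -209), (65, -126), (69, -208), (73, -211), (78, -212), (81, -36), (81, -36), (82, -13), (86, -209), (91, -209), (94, -217), (98, -223), (101, -227), (104, -58), (109, -221), (112, -220), (116, -32), (118, -40), (118, -29), (120, -15), (120, -30), (124, -225), (128, -226), (133, -220)]
```

View pics/top_ov2.png

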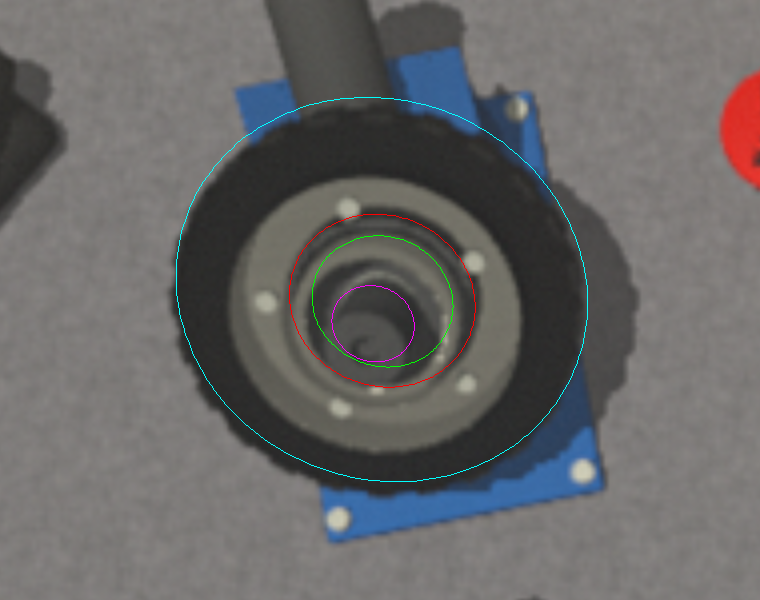

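View pics/scene_ov2.png

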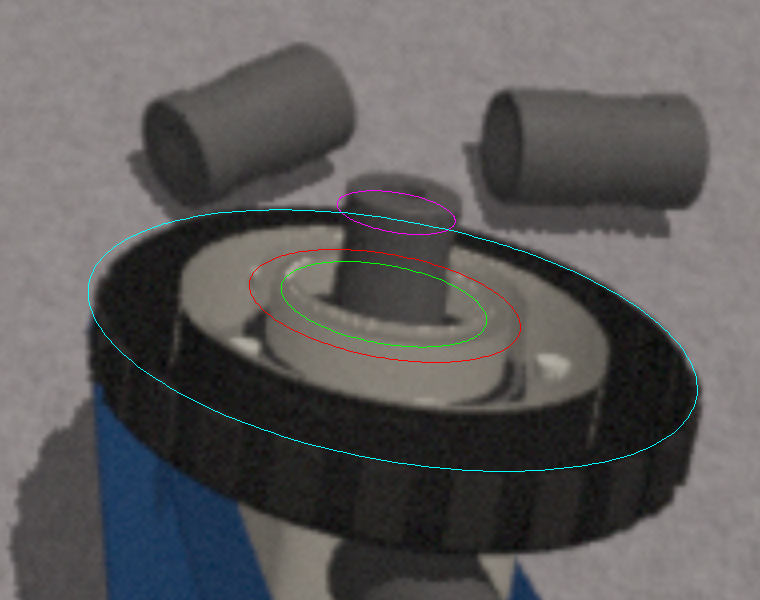

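```bash
python3 - <<'E'
from h import *
from fit import axes
for n,b in (('scene',(390,250,570,370)),('top',(130,130,260,250))):
    p,d,c=load(n+'0'); P=cloud(d,c)
    x=[613,222,3.34]
    A=axes(x[2]);o=np.array([x[0],x[1],195]); H=(P-o)@A.T
    z=np.clip((H[...,2]+80)/140,0,1)
    im=cv2.applyColorMap((z*255).astype(np.uint8),cv2.COLORMAP_JET)[b[1]:b[3],b[0]:b[2]]
    cv2.imwrite(f'pics/{n}_hz.png',cv2.resize(im,None,fx=4,fy=4,interpolation=0))
    hh=H[...,2]
    if n=='scene':
        for v in range(262,360,6): print(v,[int(hh[v,u]) for u in range(396,560,6)])
E
```

```text
262 [-56, -55, -54, -52, -43, -31, -28, -29, -30, -33, -36, -51, -50, -51, -49, -48, -48, -48, -42, -22, -21, -21, -20, -19, -21, -19, -18, -43]
268 [-65, -65, -63, -62, -55, -46, -41, -45, -51, -60, -60, -59, 41, 40, 41, -59, -57, -57, -53, -35, -36, -35, -34, -34, -33, -32, -32, -52]
274 [-75, -72, -73, -71, -72, -62, -61, -70, -70, -71, -70, -70, 40, 41, 42, 42, 42, -67, -57, -55, -52, -53, -53, -52, -51, -49, -61, -62]
280 [-82, -81, -83, -80, -80, -19, -22, -22, -25, -26, -24, -24, 30, 33, 36, 36, 33, -75, -74, -75, -75, -73, -72, -72, -73, -71, -72, -71]
286 [-89, -90, -90, -24, -29, -34, -15, -18, -21, -5, -8, -5, 18, 23, 24, 24, -13, -23, -20, -11, -84, -81, -82, -80, -82, -80, -79, -80]
292 [-99, -100, -28, -36, -44, -19, -28, -32, -11, -5, -21, 2, 9, 12, 13, 11, -6, -6, -17, -27, -23, -17, -90, -90, -89, -90, -89, -88]
298 [-106, -25, -41, -50, -56, -34, -41, -45, -26, -5, 0, -6, -1, 1, 325, 2, -21, -17, -10, -22, -17, -29, -23, -98, -98, -98, -97, -97]
304 [-116, -24, -55, -59, -62, -13, -54, -58, -32, -12, -7, -6, -2, -8, -7, -8, -31, -1, -5, -33, -27, -20, -36, -27, -19,
[... 673 characters left out ...]
-32, -30, -29, -27, -27, -28, -28, -29, -33, -40, -64, -63, -62, -22, -143, -143]
340 [-160, -161, -154, -154, -57, -65, -41, -61, -57, -30, -27, -46, -43, -23, -39, -39, -38, -38, -39, -42, -45, -52, -62, -23, -63, -32, -153, -150]
346 [-168, -167, -159, -159, -136, -132, -64, -64, -62, -41, -37, -55, -31, -31, -29, -49, -27, -27, -50, -54, -26, -28, -64, -32, -63, -44, -158, -158]
352 [-175, -173, -166, -167, -157, -132, -131, -133, -64, -51, -49, -63, -41, -40, -59, -59, -36, -36, -60, -39, -37, -37, -41, -43, -51, -168, -167, -165]
358 [-182, -181, -172, -174, -172, -132, -132, -132, -107, -92, -87, -64, -65, -51, -65, -65, -46, -46, -65, -48, -48, -64, -51, -174, -173, -172, -173, -170]
```

View pics/scene_hz.png

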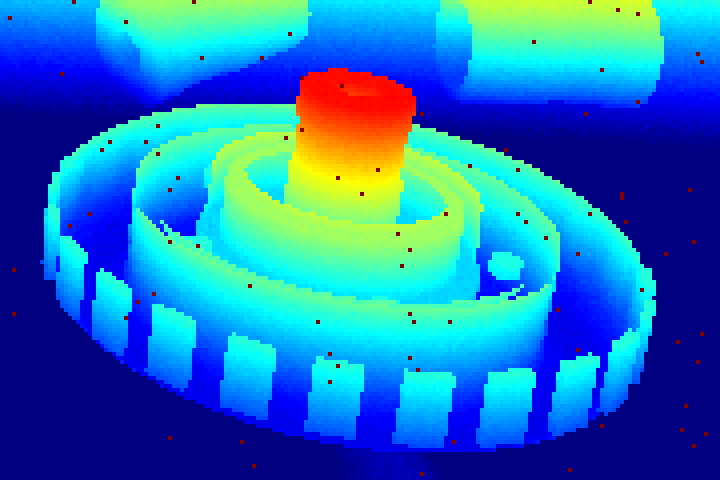

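```bash
cat > fit2.py <<'E'
from h import *
from fit import axes
from scipy.optimize import least_squares
def fit2(P,ok,x0,fixphi=None):
    Q=P[ok]; x=np.array(x0,float)
    Q=Q[np.linalg.norm(Q-np.array([x[0],x[1],195]),axis=1)<130]
    for it in range(12):
        tol=12 if it<3 else 7 if it<6 else 4
        H=(Q-[x[0],x[1],195])@axes(x[2]).T; rr=np.hypot(H[:,0],H[:,1]); z=H[:,2]
        rim=(rr>44)&(rr<49)&(abs(z)<tol); soc=(abs(rr-24)<tol)&(z>4)&(z<39); end=(rr<21)&(abs(z-42)<tol)
        def f(p):
            ph=p[2] if fixphi is None else fixphi
            h=(Q-[p[0],p[1],195])@axes(ph).T; q=np.hypot(h[:,0],h[:,1]); return np.r_[h[rim,2],q[soc]-24,h[end,2]-42]
        x=least_squares(f,x,loss='soft_l1').x
    h=(Q-[x[0],x[1],195])@axes(x[2]).T
    print(rim.sum(),soc.sum(),end.sum(),x.round(3),[np.median(h[rim,2]).round(2),np.median(np.hypot(h[soc,0],h[soc,1])).round(2),np.median(h[end,2]).round(2)])
    return x
if __name__=='__main__':
  for n in ('top','scene'):
    p,d,c=load(n+'0'); P=cloud(d,c)
    fit2(P,d>0,[613,222,3.34]); x=fit2(P,d>0,[613,222,3.338],3.338)
    A=axes(x[2]);o=np.array([x[0],x[1],195])
    im=cv2.resize(p,None,fx=4,fy=4)
    for rad,z,col in ((56,0,(0,0,255)),(42.5,0,(0,255,0)),(24,42,(255,0,255)),(125,-9,(255,255,0))):
        t=np.linspace(0,2*np.pi,200); L=[proj(o+A.T@np.array([rad*np.cos(a),rad*np.sin(a),z]),c) for a in t]
        cv2.polylines(im,[np.round((np.array(L)+.5)*4-.5).astype(int)],True,col,1)
    u,v=proj(o,c); u=int(u*4);v=int(v*4); cv2.imwrite(f'pics/{n}_ov3.png',im[max(v-300,0):v+300,u-380:u+380])
E
python3 fit2.py
```

```text
65 69 181 [611.75  231.168   3.497] [np.float64(-2.04), np.float64(23.25), np.float64(41.94)]
69 64 181 [613.112 230.151   3.338] [np.float64(-2.75), np.float64(23.79), np.float64(42.42)]
133 548 145 [609.918 228.228   3.56 ] [np.float64(-1.37), np.float64(23.61), np.float64(40.98)]
52 516 147 [610.634 225.802   3.338] [np.float64(-2.62), np.float64(23.5), np.float64(40.73)]
```

```bash
python3 - <<'E'
import cv2,numpy as np
a=cv2.imread('pics/top_ov3.png');b=cv2.imread('pics/scene_ov3.png')
cv2.imwrite('pics/ov3.png',np.hstack([a[100:500,180:580],b[100:500,180:580]]))
E
```

```text
(no output)
```

View pics/ov3.png

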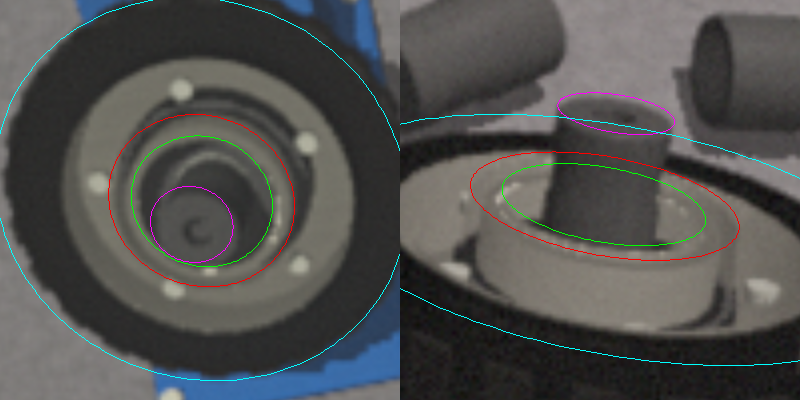

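```bash
cat >> h.py <<'E'
def Rq(o): return R.from_quat(o['tool_rot'])
def plan(target_p,target_R,o=None,flip=True,p=None,Rn=None):
    """totals from the current measured pose (or p,Rn): rotvec/1.5, shift/50 + min rows"""
    o=o or r.get_obs(); p=o['tcp_pos'] if p is None else p; Rc=Rq(o) if Rn is None else Rn
    best=None
    for k in ((0,np.pi) if flip else (0,)):
        T=R.from_matrix(target_R)*R.from_rotvec([0,0,k]); w=(T*Rc.inv()).as_rotvec()
        if best is None or np.linalg.norm(w)<np.linalg.norm(best): best=w
    s=np.array(target_p)-p
    n=max(np.linalg.norm(best)/0.18,np.linalg.norm(s)/50)
    print('turn total',(best/1.5).round(4),'shift total',(s/50).round(3),'deg',np.degrees(np.linalg.norm(best)).round(1),'mm',np.linalg.norm(s).round(1),'rows>=',round(n,1))
    return best,s
def tool(z,x):
    z=np.array(z,float)/np.linalg.norm(z); x=np.array(x,float); x-=z*(x@z); x/=np.linalg.norm(x); return np.stack([x,np.cross(z,x),z],1)
def st():
    o=r.get_obs(); M=Rq(o).as_matrix(); print('t',round(o['clock'],2),'tcp',o['tcp_pos'].round(1),'x',M[:,0].round(3),'z',M[:,2].round(3),'F',o['ft_force'].round(1),'T',o['ft_torque'].round(2),'w',round(o['width'],1),'q',o['joints'].round(2)); return o
E
python3 - <<'E'
from h import *
o=st(); c=r.get_calibration('wrist'); M=Rq(o).as_matrix()
print(c['fx'],'cam pos in tool',M.T@(-c['R'].T@c['t']-o['tcp_pos']),'cam axes in tool rows',(c['R']@M).round(3), r.hold_point_z)
from fit import axes
A=axes(3.338); O=np.array([611.,227,195])
for nm,x in (('level',A[1]),('radial',A[0])):
    print(nm); plan(O+A[2]*200,tool(-A[2],x))
E
```

```text
t 1.05 tcp [ 279.6 -559.   231.3] x [ 0.447 -0.894 -0.   ] z [ 0.  0. -1.] F [0.2 0.1 0.8] T [-0.07 -0.04  0.03] w 85.5 q [ 1.04  0.52 -0.04  1.6   0.02  1.02 -0.11]
428.07770983890725 cam pos in tool [  -0.46634659  -73.86733795 -141.95537944] cam axes in tool rows [[ 1.     0.     0.   ]
 [-0.     0.957 -0.29 ]
 [-0.     0.29   0.957]] 18.700000000000003
level
turn total [ 0.1135 -0.3312 -0.1742] shift total [ 4.667 15.329  2.738] deg 33.6 mm 812.8 rows>= 16.3
radial
turn total [-0.1647 -0.3364  0.8478] shift total [ 4.667 15.329  2.738] deg 79.7 mm 812.8 rows>= 16.3
```

```bash
python3 -m jog '[0.006,-0.016,-0.009,0.35,0.7,0.24,85,0.006,-0.016,-0.009,0.35,0.7,0.24,85,0.006,-0.016,-0.009,0.35,0.7,0.24,85,0.006,-0.016,-0.009,0.35,0.7,0.24,85,0.006,-0.016,-0.009,0.35,0.7,0.24,85,0.006,-0.016,-0.009,0.35,0.7,0.24,85,0.006,-0.016,-0.009,0.35,0.7,0.24,85,0.006,-0.016,-0.009,0.35,0.7,0.24,85,0.006,-0.016,-0.009,0.35,0.7,0.24,85,0.006,-0.016,-0.009,0.35,0.7,0.24,85,0.006,-0.016,-0.009,0.35,0.7,0.24,85,0.006,-0.016,-0.009,0.35,0.7,0.24,85]' 60
python3 - <<'E'
from h import *
from fit import axes
st()
A=axes(3.338); O=np.array([611.,227,195])
plan(O+A[2]*180,tool(-A[2],A[1]))
E
```

```text
clock: 2.55
tcp_pos: [490.0, -137.8, 375.9]
tool_rot: [0.795, -0.586, 0.094, -0.121]
ft_force: [0.7, -0.9, -0.3]
width: 85.0
t 2.55 tcp [ 490.  -137.8  375.9] x [ 0.294 -0.956  0.007] z [ 0.292  0.083 -0.953] F [ 0.7 -0.9 -0.3] T [-0.13  0.28  0.04] w 85.0 q [ 0.54  0.08 -0.3   1.89 -0.16  0.92 -0.95]
turn total [ 0.0399 -0.138  -0.0675] shift total [ 0.655  6.944 -0.5  ] deg 13.6 mm 349.6 rows>= 7.0
```

```bash
python3 - <<'E'
from h import *
shot('wrist','w1')
E
python3 -m jog '[0.005,-0.017,-0.0085,0.08,0.8,-0.05,85,0.005,-0.017,-0.0085,0.08,0.8,-0.05,85,0.005,-0.017,-0.0085,0.08,0.87,-0.06,85,0.005,-0.017,-0.0085,0.08,0.87,-0.06,85,0.005,-0.017,-0.0085,0.08,0.9,-0.07,85,0.005,-0.017,-0.0085,0.08,0.9,-0.07,85,0.005,-0.017,-0.0085,0.08,0.9,-0.07,85,0.005,-0.017,-0.0085,0.08,0.9,-0.07,85,0,0,0,0,0,0,85,0,0,0,0,0,0,85]'
python3 - <<'E'
from h import *
st(); shot('wrist','w2')
E
```

```text
clock: 3.85
tcp_pos: [521.5, 207.5, 350.1]
tool_rot: [0.747, -0.613, 0.163, -0.199]
ft_force: [0.3, -0.1, -0.2]
width: 84.9
t 3.85 tcp [521.5 207.5 350.1] x [ 0.195 -0.981 -0.001] z [ 0.486  0.097 -0.868] F [ 0.3 -0.1 -0.2] T [-0.13  0.5   0.03] w 84.9 q [ 0.01  0.1  -0.66  2.01  0.48  0.62 -2.33]
```

View pics/w1.png

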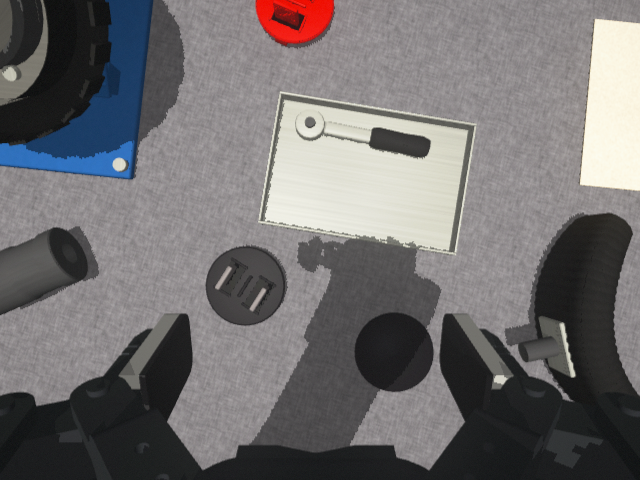

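View pics/w2.png

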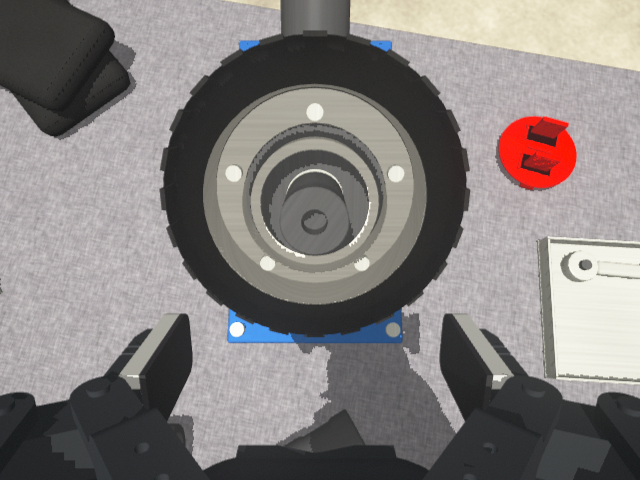

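w1 shows the tray at (368,172), the black eared cap at (246,286) and the plain cap at (395,352). w2 shows the hub nearly head-on, with the rim ring at (315,202) and the socket end at (314,222).

```bash
cat > ov.py <<'E'
from h import *
from fit import axes
import sys
def ov(f,x,out,S=3,items=((52,0,(0,0,255)),(42.5,0,(0,255,0)),(24,42,(255,0,255)),(125,-9,(255,255,0)))):
    p,d,c=load(f); A=axes(x[2]); o=np.array([x[0],x[1],195]); im=cv2.resize(p,None,fx=S,fy=S,interpolation=2)
    for rad,z,col in items:
        L=[proj(o+A.T@np.array([rad*np.cos(a),rad*np.sin(a),z]),c) for a in np.linspace(0,2*np.pi,200)]
        cv2.polylines(im,[np.round((np.array(L)+.5)*S-.5).astype(int)],True,col,1)
    u,v=proj(o,c); u=int(u*S);v=int(v*S); cv2.imwrite(f'pics/{out}.png',im[max(v-280,0):v+280,max(u-380,0):u+380])
E
python3 - <<'E'
from ov import *
from fit2 import fit2
p,d,c=load('w2'); P=cloud(d,c)
print((d==0).mean())
x1=fit2(P,d>0,[613,226,3.338]); x=fit2(P,d>0,[613,226,3.338],3.338)
ov('w2',x,'w2ov')
A=axes(x[2]); H=(P-np.array([x[0],x[1],195]))@A.T
for v in (202,): print([(int(H[v,u,0]),int(H[v,u,1]),round(float(H[v,u,2]),1)) for u in range(170,465,6)])
print([(int(H[v,315,0]),int(H[v,315,1]),round(float(H[v,315,2]),1)) for v in range(60,320,5)])
E
```

```text
0.003912760416666667
62 378 1201 [617.686 209.181   3.426] [np.float64(-3.28), np.float64(23.97), np.float64(42.09)]
59 367 1206 [609.353 247.912   3.338] [np.float64(-3.49), np.float64(23.96), np.float64(42.12)]
[(6, -102, -35.0), (9, -101, -48.9), (11, -99, -57.5), (12, -95, -62.5), (12, -89, -63.3), (12, -84, -64.8), (3, -68, -22.2), (7, -67, -40.2), (11, -67, -60.8), (11, -61, -59.4), (11, -56, -59.9), (11, -50, -60.9), (0, -35, -3.3), (6, -35, -33.0), (0, -26, -5.9), (5, -25, -31.9), (5, -20, -32.1), (5, -14, -31.9), (5, -9, -32.0), (-9, 0, 41.6), (-9, 4, 41.5), (-9, 8, 41.7), (-10, 12, 42.7), (-9, 16, 41.3), (-10, 20, 42.3), (-10, 24, 41.8), (-10, 28, 41.8), (-10, 32, 42.5), (-10, 36, 42.6), (-8, 41, 36.7), (6, 51, -33.1), (5, 55, -31.4), (5, 61, -31.3), (5, 66, -31.6), (0, 67, -5.5), (5, 76, -32.1), (0, 76, -4.3), (11, 91, -59.2), (11, 97, -60.5), (11, 102, -59.2), (11, 108, -60.6), (8, 109, -43.3), (3, 109, -23.3), (12, 125, -63.5), (12, 130, -63.7), (11, 135, -60.5), (11, 140, -57.8), (9, 143, -51.5), (6, 143, -35.1), (3, 143, -21.2)]
[(-108, 21, -65.2), (-104, 21, -63.8), (
[... 155 characters left out ...]
21.2), (-64, 21, -21.9), (-60, 21, -59.6), (-57, 21, -32.0), (-53, 21, -30.7), (-49, 21, -31.1), (-47, 21, -4.4), (-43, 21, -4.4), (-37, 21, -33.4), (-33, 21, -31.2), (-29, 21, -31.9), (-25, 21, -33.4), (-21, 21, -30.3), (-20, 21, -7.8), (-19, 21, 7.4), (-20, 21, 35.9), (-18, 21, 42.1), (-15, 21, 43.4), (-11, 21, 42.8), (-8, 21, 43.4), (-1, 21, 28.3), (2, 21, 28.6), (6, 21, 27.5), (9, 21, 27.9), (12, 21, 30.3), (12, 21, 43.0), (16, 21, 42.9), (20, 21, 42.3), (24, 21, 40.9), (53, 21, -32.7), (48, 21, -5.0), (58, 21, -21.1), (57, 21, -7.2), (83, 21, -60.1), (88, 21, -59.4), (90, 21, -51.7), (89, 21, -39.1), (90, 21, -29.1), (89, 21, -17.5), (115, 21, -62.0), (120, 21, -60.0), (123, 21, -54.8)]
```

View pics/w2ov.png

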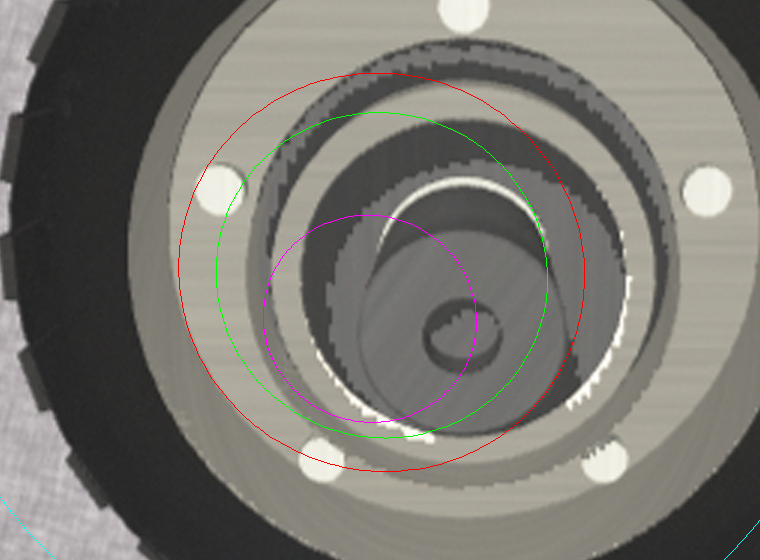

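```bash
cat > ring.py <<'E'
from h import *
from fit import axes
def ring(f,O,phi=3.338,zr=0,win=8):
    p,d,c=load(f); P=cloud(d,c); A=axes(phi); 
    H=(P-np.array(O))@A.T; rr=np.hypot(H[...,0],H[...,1])
    out={}
    m=((abs(H[...,2]-42)<5)&(rr<45)&(d>0)).astype(np.uint8); m=cv2.morphologyEx(m,cv2.MORPH_OPEN,np.ones((3,3)))
    if m.sum()>50:
        n,l,s,ce=cv2.connectedComponentsWithStats(m); k=1+np.argmax(s[1:,4]); 
        q=H[l==k]; (a,b),R_=cv2.minEnclosingCircle(q[:,:2].astype(np.float32)); 
        # plane
        Z=np.c_[q[:,:2],np.ones(len(q))]; co=np.linalg.lstsq(Z,q[:,2],rcond=None)[0]
        print(f,'socket end n',len(q),'hubxy',round(a,2),round(b,2),'R',round(R_,2),'z med',np.median(q[:,2]).round(2),'tilt(deg)',np.degrees(co[:2]).round(2))
    m=((abs(H[...,2]-zr)<win)&(rr>36)&(rr<58)&(d>0)).astype(np.uint8)
    q=H[m>0]; zz=np.median(q[:,2]); m=((abs(H[...,2]-zz)<3)&(rr>36)&(rr<58)&(d>0)).astype(np.uint8)
    cv2.imwrite(f'pics/{f}_ring.png',m*255); q=H[m>0]
    (a,b),R_=cv2.minEnclosingCircle(q[:,:2].astype(np.float32))
    from scipy.optimize import least_squares
    # width-balanced fit: ring uniform between ri and ro
    def f2(x): return np.hypot(q[:,0]-x[0],q[:,1]-x[1])-x[2]
    s=least_squares(f2,[0,0,47],loss='soft_l1').x
    Z=np.c_[q[:,:2],np.ones(len(q))]; co=np.linalg.lstsq(Z,q[:,2],rcond=None)[0]
    print(f,'rim n',len(q),'enc',round(a,2),round(b,2),round(R_,2),'fit',s.round(2),'z',np.median(q[:,2]).round(2),'tilt',np.degrees(co[:2]).round(2), 'r pct',np.percentile(np.hypot(*(q[:,:2]-s[:2]).T),[2,50,98]).round(1))
    return H
if __name__=='__main__':
    for f in ('w2','top0','scene0'): ring(f,[612,226,195])
E
python3 ring.py
```

```text
w2 socket end n 3332 hubxy 1.93 -1.19 R 24.24 z med 41.24 tilt(deg) [ 0.12 -0.03]
w2 rim n 3957 enc 0.19 -1.24 56.4 fit [ 0.53 -1.21 46.83] z -5.72 tilt [0.01 0.07] r pct [42.4 46.8 56. ]
top0 socket end n 266 hubxy 2.79 -0.28 R 24.4 z med 41.59 tilt(deg) [0.11 0.04]
top0 rim n 345 enc 4.37 -2.46 54.98 fit [ 1.46 -1.07 46.98] z -5.39 tilt [ 0.19 -0.  ] r pct [42.3 47.1 55.9]
scene0 socket end n 277 hubxy -0.21 1.6 R 24.78 z med 41.12 tilt(deg) [ 1.31 -0.43]
scene0 rim n 542 enc 1.44 -0.21 56.08 fit [ 3.94 -1.19 50.3 ] z -5.47 tilt [ 0.08 -0.06] r pct [40.9 50.4 56.3]
```

```bash
python3 - <<'E'
from h import *
from fit import axes
for f in ('w2','scene0'):
    p,d,c=load(f); P=cloud(d,c); A=axes(3.338); O=np.array([612,226,195])+A.T@[.5,-1.2,0]
    H=(P-O)@A.T; rr=np.hypot(H[...,0],H[...,1])
    for lo in range(20,130,2):
        m=(rr>=lo)&(rr<lo+2)&(d>0)&(H[...,2]>-90)&(H[...,2]<60)
        z=H[m][:,2]
        h,e=np.histogram(z,bins=np.arange(-70,60,2))
        print(f,lo,len(z),[(int(e[i]),int(h[i])) for i in np.argsort(-h)[:4] if h[i]>0])
E
```

```text
w2 20 770 [(40, 461), (42, 80), (2, 42), (4, 35)]
w2 22 1124 [(40, 366), (-32, 80), (2, 69), (38, 66)]
w2 24 350 [(-34, 164), (40, 85), (-32, 68), (38, 20)]
w2 26 270 [(-34, 217), (-32, 36), (-36, 17)]
w2 28 307 [(-34, 253), (-32, 46), (-36, 8)]
w2 30 349 [(-34, 272), (-32, 57), (-36, 20)]
w2 32 378 [(-34, 304), (-32, 50), (-36, 24)]
w2 34 427 [(-34, 326), (-32, 76), (-36, 25)]
w2 36 464 [(-34, 361), (-32, 86), (-36, 17)]
w2 38 506 [(-34, 399), (-32, 85), (-36, 22)]
w2 40 454 [(-34, 370), (-32, 52), (-6, 19), (-36, 13)]
w2 42 1002 [(-6, 432), (-34, 266), (-8, 212), (-32, 45)]
w2 44 1183 [(-6, 575), (-8, 329), (-34, 220), (-32, 37)]
w2 46 1159 [(-6, 619), (-8, 323), (-34, 153), (-32, 38)]
w2 48 1013 [(-6, 549), (-8, 318), (-34, 124), (-32, 16)]
w2 50 547 [(-34, 241), (-6, 58), (-32, 52), (-8, 46)]
w2 52 456 [(-34, 363), (-32, 67), (-36, 26)]
w2 54 1281 [(-34, 465), (-4, 126), (-6, 114), (-8, 108)]
w2 56 1795 [(-34, 512), (-32, 157), (-24, 131), (-22, 120)]
w2 58 459 [(-34, 362), (-32, 71), (-36, 26)]
w2 60 357 [(-62, 174), (-34, 51), (-60, 45), (-32, 14)]
w2 62 497 [(-62, 327), (-60, 
[... 3766 characters left out ...]
cene0 106 105 [(-66, 61), (-64, 12), (-68, 6)]
scene0 108 107 [(-66, 70), (-64, 9), (-68, 2), (-12, 2)]
scene0 110 164 [(-66, 96), (-64, 27), (-12, 8), (-14, 6)]
scene0 112 142 [(-66, 57), (-64, 36), (-62, 10), (-14, 8)]
scene0 114 119 [(-64, 32), (-62, 23), (-66, 14), (-16, 12)]
scene0 116 135 [(-62, 30), (-18, 18), (-16, 15), (-60, 14)]
scene0 118 304 [(-60, 35), (-20, 32), (-18, 30), (-62, 25)]
scene0 120 545 [(-24, 60), (-22, 49), (-26, 43), (-20, 34)]
scene0 122 484 [(-24, 46), (-28, 43), (-32, 33), (-22, 31)]
scene0 124 396 [(-24, 71), (-30, 31), (-32, 25), (-36, 25)]
scene0 126 688 [(-24, 74), (-28, 45), (-42, 44), (-26, 44)]
scene0 128 888 [(-30, 64), (-44, 61), (-36, 61), (-24, 60)]
```

```bash
python3 - <<'E'
import cv2
p=cv2.imread('pics/w2.png')[110:290,220:410]; cv2.imwrite('pics/w2z.png',cv2.resize(p,None,fx=4,fy=3.3,interpolation=2)[:600])
E
```

```text
(no output)
```

View pics/w2z.png

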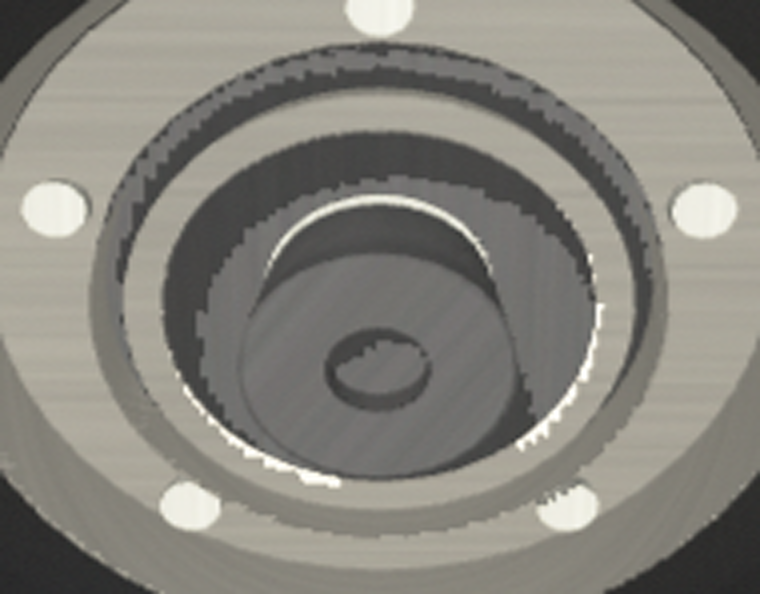

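```bash
python3 - <<'E'
from h import *
from fit import axes
A=axes(3.338); O=np.array([612,226,195])+A.T@[1.,-1.2,0]
W=np.full((600,800,3),255,np.uint8)
for f,col in (('w2',(0,0,255)),('scene0',(255,0,0)),('top0',(0,160,0))):
    p,d,c=load(f); P=cloud(d,c); H=(P-O)@A.T
    for ax,y0 in ((0,150),(1,430)):
        m=(d>0)&(abs(H[...,1-ax])<6)&(abs(H[...,ax])<130)&(abs(H[...,2])<90)
        for h in H[m]:
            W[min(599,max(0,int(y0-h[2]*2))),int(400+h[ax]*3)]=col
for y0 in (150,430):
    for z in (0,-32,42): cv2.line(W,(0,y0-2*z),(799,y0-2*z),(200,200,200),1)
    for rr in (42.5,50,56): 
        for s in (1,-1): cv2.line(W,(int(400+s*rr*3),y0-100),(int(400+s*rr*3),y0+100),(210,210,210),1)
cv2.imwrite('pics/sec.png',W)
E
```

```text
(no output)
```

View pics/sec.png

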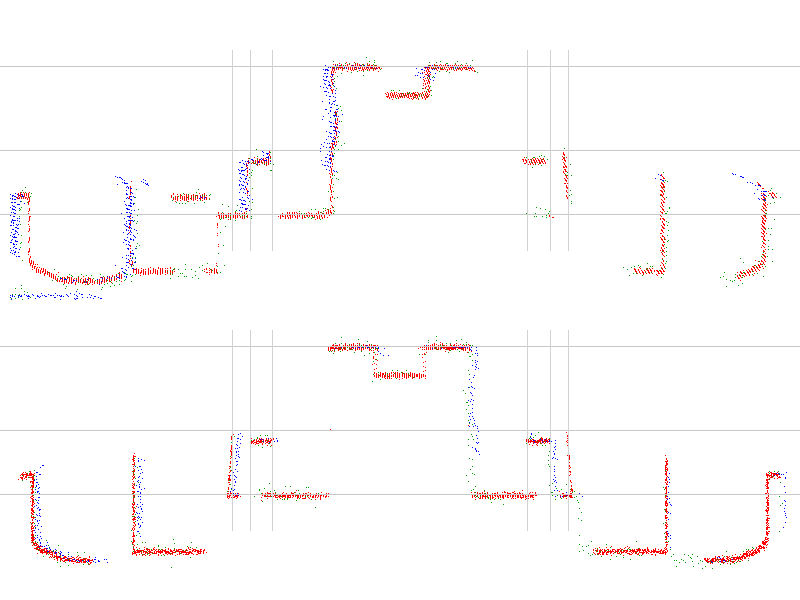

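The depth section shows the wheel's back faces. The visible ring at −5.9 is the lip's underside, so the rim face lies at about −0.9, which agrees with the floor (−33) and the socket end (41). Now I'll approach along the axle.

```bash
cat > hub.py <<'E'
from h import *
from fit import axes
A=axes(3.338); O=np.array([612,226,195])+A.T@[.5,-1.2,-.9]
def tcp_hub():
    o=st(); h=A@(o['tcp_pos']-O); M=Rq(o).as_matrix(); print('tcp in hub',h.round(1),'toolx in hub',(A@M[:,0]).round(4),'toolz in hub',(A@M[:,2]).round(4)); return o
E
python3 - <<'E'
from hub import *
print(A.round(3),O.round(1)); tcp_hub()
plan(O+A.T@[1.3,0,60],tool(-A[2],A[1]))
plan(O+A.T@[1.3,0,6],tool(-A[2],A[1]))
E
```

```text
[[-0.849 -0.169 -0.5  ]
 [ 0.195 -0.981  0.   ]
 [-0.49  -0.098  0.866]] [611.8 227.2 194. ]
t 3.9 tcp [521.7 207.  350.3] x [ 0.194 -0.981 -0.001] z [ 0.487  0.097 -0.868] F [-0.2 -0.3  0.3] T [-0.14  0.52  0.07] w 84.8 q [ 0.02  0.1  -0.66  2.01  0.48  0.62 -2.33]
tcp in hub [  1.8   2.2 181.5] toolx in hub [ 1.e-03  1.e+00 -1.e-04] toolz in hub [ 4.4e-03 -1.0e-04 -1.0e+00]
turn total [ 0.0002 -0.0029  0.0006] shift total [ 1.191  0.282 -2.1  ] deg 0.3 mm 121.5 rows>= 2.4
turn total [ 0.0002 -0.0029  0.0006] shift total [ 1.721  0.387 -3.035] deg 0.3 mm 175.5 rows>= 3.5
```

```bash
python3 -m jog '[0,-0.001,0,0.24,0.056,-0.42,85,0,-0.001,0,0.24,0.056,-0.42,85,0,-0.001,0,0.24,0.056,-0.42,85,0,0,0,0.24,0.056,-0.42,85,0,0,0,0.23,0.056,-0.42,85,0,0,0,0,0,0,85]' 60
python3 - <<'E'
from hub import *
tcp_hub(); shot('wrist','w3')
plan(O+A.T@[1.3,0,6],tool(-A[2],A[1]))
E
```

```text
clock: 4.65
tcp_pos: [580.9, 221.4, 244.3]
tool_rot: [0.747, -0.613, 0.164, -0.199]
ft_force: [-0.9, 0.7, 0.4]
width: 85.2
t 4.65 tcp [580.9 221.4 244.3] x [ 0.195 -0.981  0.001] z [ 0.489  0.096 -0.867] F [-0.9  0.7  0.4] T [-0.07  0.53 -0.01] w 85.2 q [-0.43  0.31 -0.15  2.04  0.66  0.37 -2.51]
tcp in hub [ 2.1 -0.3 59.3] toolx in hub [-5.0e-04  1.0e+00  1.3e-03] toolz in hub [ 0.0015  0.0013 -1.    ]
turn total [ 0.0004 -0.0002 -0.0001] shift total [ 0.539  0.091 -0.936] deg 0.0 mm 54.2 rows>= 1.1
```

```bash
python3 -c "
from ring import *
ring('w3',[612,226,195])"
```

```text
w3 socket end n 8929 hubxy 2.07 -1.48 R 24.53 z med 41.25 tilt(deg) [0.19 0.11]
w3 rim n 8471 enc 0.56 -1.22 56.61 fit [ 2.7  -1.12 48.18] z -5.7 tilt [0.01 0.04] r pct [42.1 48.1 56.3]
```

View pics/w3.png

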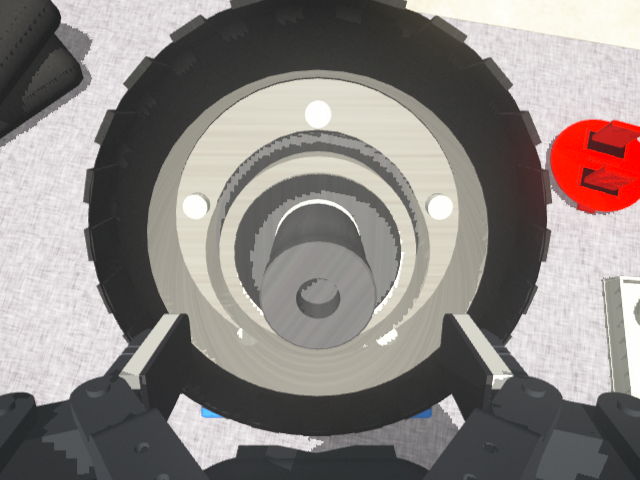

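w3 shows the socket end centred between the jaws at (318,312). Joint 7 is close to its limit at −2.51, so I'll turn the tool +90° about the axle before descending. The grasp stays equivalent.

```bash
python3 -m jog '[-0.057,-0.0114,0.1008,0,0,0,85,-0.057,-0.0114,0.1008,0,0,0,85,-0.057,-0.0114,0.1008,0,0,0,85,-0.057,-0.0114,0.1008,0,0,0,85,-0.057,-0.0114,0.1008,0,0,0,85,-0.057,-0.0114,0.1008,0,0,0,85,-0.057,-0.0114,0.1008,0,0,0,85,-0.057,-0.0114,0.1008,0,0,0,85,-0.057,-0.0114,0.1008,0,0,0,85,0,0,0,0,0,0,85]' 60
python3 - <<'E'
from hub import *
tcp_hub(); 
plan(O+A.T@[1.6,-.2,6],tool(-A[2],A[0]))
E
```

```text
clock: 5.95
tcp_pos: [581.4, 221.0, 246.7]
tool_rot: [0.961, 0.094, 0.258, -0.026]
ft_force: [0.5, 0.2, -0.5]
width: 84.8
t 5.95 tcp [581.4 221.  246.7] x [0.849 0.166 0.501] z [ 0.491  0.098 -0.865] F [ 0.5  0.2 -0.5] T [-0.14  0.49 -0.02] w 84.8 q [-0.14  0.33 -0.5   2.03  0.87  0.46 -1.11]
tcp in hub [ 0.5  0.2 61.1] toolx in hub [-1.      0.0025  0.0014] toolz in hub [-1.4e-03 -7.0e-04 -1.0e+00]
turn total [-0.0014  0.0007  0.0012] shift total [ 0.52   0.111 -0.966] deg 0.2 mm 55.1 rows>= 1.1
```

```bash
python3 -m jog '[0,0,0,0.13,0.028,-0.24,85,0,0,0,0.13,0.028,-0.24,85,0,0,0,0.13,0.028,-0.24,85,0,0,0,0.13,0.028,-0.24,85,0,0,0,0,0,0,85]' 60
python3 - <<'E'
from hub import *
tcp_hub(); shot('wrist','w4')
E
```

```text
clock: 6.58
tcp_pos: [607.1, 227.2, 197.3]
tool_rot: [0.962, 0.093, 0.257, -0.026]
ft_force: [-0.0, -0.1, -0.1]
width: 84.6
t 6.58 tcp [607.1 227.2 197.3] x [0.85  0.165 0.5  ] z [ 0.49   0.098 -0.866] F [-0.  -0.1 -0.1] T [-0.15  0.54  0.02] w 84.6 q [-0.22  0.44 -0.4   2.02  1.04  0.39 -1.27]
tcp in hub [ 2.3 -0.9  5.2] toolx in hub [-1.0e+00  4.2e-03 -5.0e-04] toolz in hub [ 5.e-04 -1.e-03 -1.e+00]
```

View pics/w4.png

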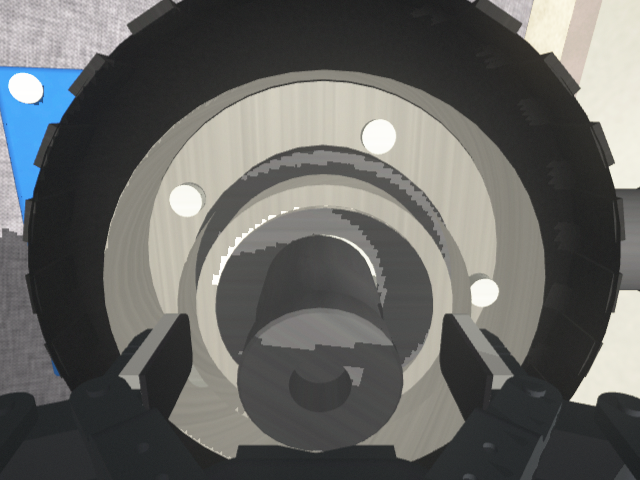

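The socket end (320,380) sits between the pads (150–480). Closing.

```bash
python3 -m jog '[0,0,0,0,0,0,60,0,0,0,0,0,0,50,0,0,0,0,0,0,42,0,0,0,0,0,0,40,0,0,0,0,0,0,40,0,0,0,0,0,0,40]' 60
python3 - <<'E'
from hub import *
tcp_hub()
E
```

```text
clock: 7.38
tcp_pos: [607.5, 227.7, 198.5]
tool_rot: [0.961, 0.095, 0.258, -0.026]
ft_force: [-2.4, -2.4, 10.0]
width: 45.9
t 7.38 tcp [607.5 227.7 198.5] x [0.849 0.168 0.501] z [ 0.492  0.099 -0.865] F [-2.4 -2.4 10. ] T [-0.35  0.31 -0.11] w 45.9 q [-0.22  0.44 -0.4   2.01  1.04  0.39 -1.27]
tcp in hub [ 1.3 -1.4  5.9] toolx in hub [-1.0e+00  6.0e-04  1.6e-03] toolz in hub [-0.0016 -0.0014 -1.    ]
```

```bash
python3 -m jog '[0,0,0,-0.08,-0.016,0.14,40,0,0,0,-0.1,-0.02,0.175,40,0,0,0,-0.12,-0.024,0.21,40,0,0,0,-0.15,-0.03,0.26,40,0,0,0,-0.15,-0.03,0.26,40,0,0,0,-0.15,-0.03,0.26,40,0,0,0,-0.15,-0.03,0.26,40,0,0,0,0,0,0,40]' 60
python3 - <<'E'
from hub import *
tcp_hub(); shot('wrist','w5'); shot('scene','s5')
p1,d,c=load('w1'); 
# tray from w1
P=cloud(d,c)
m=(P[...,2]>18)&(P[...,2]<30)&(d>0); m[:90]=0; m[260:]=0; m[:,:255]=0; m[:,480:]=0
m=m.astype(np.uint8)
Q=P[m>0]; rect=cv2.minAreaRect(Q[:,:2].astype(np.float32)); print('tray',rect,Q[:,2].mean())
# cap
u,v=246,286; w=np.zeros((480,640),bool); w[v-45:v+45,u-45:u+45]=1
for lo,hi in ((11,24),(36,60)):
    mm=w&(P[...,2]>lo)&(P[...,2]<hi)&(d>0); Q=P[mm]; print('cap',mm.sum(),cv2.minAreaRect(Q[:,:2].astype(np.float32)),cv2.minEnclosingCircle(Q[:,:2].astype(np.float32)),np.median(Q[:,2]))
E
```

```text
clock: 8.38
tcp_pos: [561.8, 218.4, 276.4]
tool_rot: [0.961, 0.095, 0.258, -0.026]
ft_force: [-0.2, -0.1, -4.5]
width: 45.7
t 8.38 tcp [561.8 218.4 276.4] x [0.849 0.169 0.501] z [ 0.491  0.099 -0.866] F [-0.2 -0.1 -4.5] T [-0.23  0.96 -0.05] w 45.7 q [-0.1   0.27 -0.55  2.04  0.76  0.5  -1.02]
tcp in hub [ 2.7 -1.2 96.8] toolx in hub [-1.e+00  3.e-04  9.e-04] toolz in hub [-9.0e-04 -1.2e-03 -1.0e+00]
tray ((596.978271484375, -167.86036682128906), (204.60826110839844, 240.19857788085938), 7.856378078460693) 23.068172104022203
cap 4518 ((445.916259765625, -63.995853424072266), (94.31114196777344, 94.75955200195312), 17.25666046142578) ((445.705078125, -63.83727264404297), 48.12041473388672) 17.172381797663057
cap 363 ((445.81103515625, -64.05133819580078), (53.466243743896484, 30.024852752685547), 75.07536315917969) ((445.7824401855469, -64.21813201904297), 29.411039352416992) 48.68269203211934
```

View pics/s5.png

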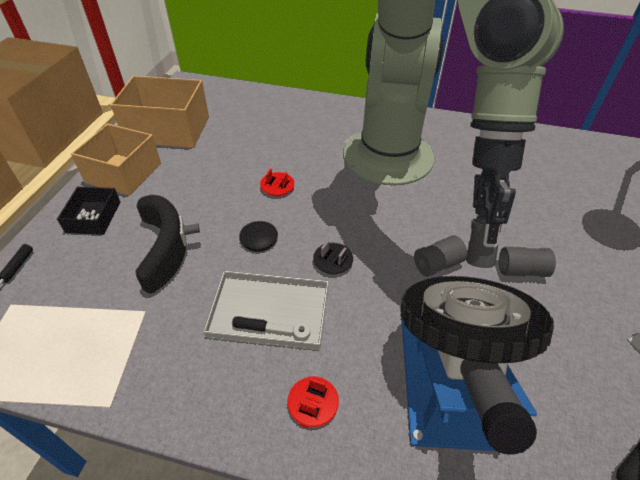

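The scene view shows the socket lifted clear of the hub in the gripper at (483,245). The tray and the other objects are undisturbed.

```bash
python3 - <<'E'
from hub import *
p,d,c=load('w1')
C=-c['R'].T@c['t']
W=[]
for u,v in ((280,93),(476,124),(456,253),(261,221)):
    ray=c['R'].T@np.array([(u-c['cx'])/c['fx'],(v-c['cy'])/c['fy'],1]); X=C+ray*(25-C[2])/ray[2]; W.append(X[:2])
W=np.array(W); print(W.round(1),'centre',W.mean(0).round(1),[np.linalg.norm(W[i]-W[(i+1)%4]).round(1) for i in range(4)])
t=np.radians(7.86); ex=np.array([np.cos(t),np.sin(t)])
for e in ((W[0]-W[3]),(W[1]-W[2])): print(np.degrees(np.arctan2(e[1],e[0])))
ctr=W.mean(0); 
S=ctr+(-32)*ex; print('socket target',S.round(1))
# held socket: measure the nut end relative to tcp
f='w5'; p,d,c=load(f)
o=tcp_hub()
Rt=tool([0,0,-1],[1,0,0])
plan([S[0],S[1],140],tool([0,0,-1],[.85,.17,0]))
plan([S[0],S[1],140],tool([0,0,-1],[np.cos(t),np.sin(t),0]))
E
```

```text
[[ 678.1  -37.5]
 [ 712.  -272.2]
 [ 557.4 -294. ]
 [ 525.4  -61.1]] centre [ 618.2 -166.2] [np.float64(237.1), np.float64(156.2), np.float64(235.1), np.float64(154.5)]
8.78518020178308
8.025131574859769
socket target [ 586.5 -170.6]
t 8.47 tcp [562.  218.3 275.2] x [0.85  0.169 0.5  ] z [ 0.49   0.098 -0.866] F [-0.4 -1.3 -3.4] T [-0.15  1.04 -0.01] w 45.4 q [-0.1   0.27 -0.55  2.04  0.76  0.5  -1.02]
tcp in hub [ 3.2 -1.  95.7] toolx in hub [-1.e+00  3.e-04 -5.e-04] toolz in hub [ 5.e-04 -9.e-04 -1.e+00]
turn total [-0.0689  0.3418  0.0007] shift total [ 0.491 -7.777 -2.705] deg 30.0 mm 412.4 rows>= 8.2
turn total [-0.0586  0.3438 -0.0385] shift total [ 0.491 -7.777 -2.705] deg 30.2 mm 412.4 rows>= 8.2
```

View pics/w5.png

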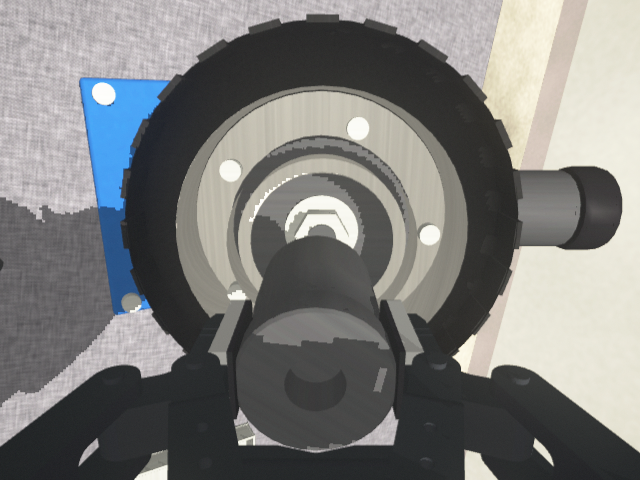

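```bash
python3 -m jog '[-0.0098,0.0573,-0.0064,0.055,-0.5,0.1,40,-0.0098,0.0573,-0.0064,0.055,-0.8,0,40,-0.0098,0.0573,-0.0064,0.055,-0.9,0,40,-0.0098,0.0573,-0.0064,0.055,-0.9,0,40,-0.0098,0.0573,-0.0064,0.055,-0.95,-0.4,40,-0.0098,0.0573,-0.0064,0.055,-0.95,-0.4,40,0,0,0,0.055,-0.95,-0.5,40,0,0,0,0.055,-0.95,-0.5,40,0,0,0,0.05,-0.6,-0.5,40,0,0,0,0,-0.28,-0.5,40,0,0,0,0,0,0,40]' 60
python3 - <<'E'
from hub import *
o=st(); shot('wrist','w6')
t=np.radians(8.2)
plan([586.5,-170.6,100],tool([0,0,-1],[np.cos(t),np.sin(t),0]))
E
```

```text
clock: 9.85
tcp_pos: [585.3, -171.3, 138.1]
tool_rot: [0.998, 0.068, -0.002, -0.001]
ft_force: [-0.0, 0.5, -4.4]
width: 45.6
t 9.85 tcp [ 585.3 -171.3  138.1] x [ 0.991  0.136 -0.004] z [-0.004  0.001 -1.   ] F [-0.   0.5 -4.4] T [0.09 0.03 0.  ] w 45.6 q [ 0.54  0.66 -0.53  1.7   0.4   0.9  -0.01]
turn total [-0.0006 -0.0009  0.0038] shift total [ 0.005 -0.012 -0.795] deg 0.3 mm 39.8 rows>= 0.8
```

View pics/w6.png

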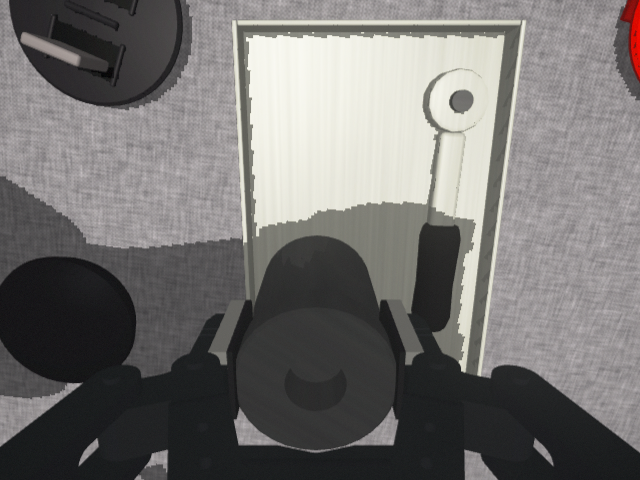

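```bash
python3 - <<'E'
from hub import *
p,d,c=load('w6'); C=-c['R'].T@c['t']
def at(u,v,z):
    ray=c['R'].T@np.array([(u-c['cx'])/c['fx'],(v-c['cy'])/c['fy'],1]); return C+ray*(z-C[2])/ray[2]
a,b,e=at(234,22,25),at(524,20,25),at(482,375,25)
print(a,b,e,'mid',(a+b)/2)
t=np.radians(8.2); ex=np.array([np.cos(t),np.sin(t)]); 
print('tcp tray-x rel. to walls', ex@(np.array([585.3,-171.3])-a[:2]), ex@(np.array([585.3,-171.3])-b[:2]), np.linalg.norm(a-b))
E
```

```text
[524.68602473 -58.38588697  25.        ] [679.38576279 -36.35176607  25.        ] [ 711.41651043 -254.64900091   25.        ] mid [602.03589376 -47.36882652  25.        ]
tcp tray-x rel. to walls 43.88945244235979 -112.37137438944059 156.26103622042905
```

Socket is over the tray's free half (tray x ≈ −35). Lowering.

```bash
python3 -m jog '[0,-0.001,0.002,0,0,-0.5,40,0,0,0.002,0,0,-0.5,40,0,0,0,0,0,-0.5,40,0,0,0,0,0,-0.2,40,0,0,0,0,0,0,40]' 60
python3 - <<'E'
from hub import *
o=st()
E
```

```text
clock: 10.52
tcp_pos: [587.0, -169.7, 56.1]
tool_rot: [0.997, 0.072, 0.001, -0.0]
ft_force: [0.2, 0.1, -3.9]
width: 45.6
t 10.53 tcp [ 587.  -169.7   56.1] x [0.99  0.144 0.002] z [ 0.002  0.    -1.   ] F [ 0.2  0.1 -3.9] T [-0.04 -0.01  0.05] w 45.6 q [ 0.51  0.76 -0.48  1.74  0.48  0.75 -0.07]
```

```bash
python3 -m jog '[0,0,0,0,0,-0.08,40,0,0,0,0,0,-0.08,40,0,0,0,0,0,-0.06,40,0,0,0,0,0,-0.04,40,0,0,0,0,0,0,40]' 60
python3 - <<'E'
from hub import *
o=st()
E
```

```text
clock: 11.15
tcp_pos: [586.5, -170.4, 42.4]
tool_rot: [0.997, 0.072, 0.001, -0.0]
ft_force: [-0.3, -0.5, -3.9]
width: 45.7
t 11.15 tcp [ 586.5 -170.4   42.4] x [0.99  0.143 0.002] z [ 0.002  0.    -1.   ] F [-0.3 -0.5 -3.9] T [ 0.02  0.01 -0.02] w 45.7 q [ 0.5   0.78 -0.47  1.75  0.49  0.73 -0.08]
```

```bash
python3 -m jog '[0,0,0,0,0,-0.02,40,0,0,0,0,0,-0.02,40,0,0,0,0,0,0,40]' 60
python3 -m jog '[0,0,0,0,0,-0.02,40,0,0,0,0,0,-0.02,40,0,0,0,0,0,0,40]' 60
```

```text
clock: 11.52
tcp_pos: [586.6, -170.4, 40.5]
tool_rot: [0.997, 0.072, 0.001, -0.0]
ft_force: [-0.8, 0.4, -4.7]
width: 45.8
clock: 11.9
tcp_pos: [586.8, -170.6, 40.2]
tool_rot: [0.997, 0.072, 0.001, 0.001]
ft_force: [-7.9, -0.3, 26.8]
width: 45.8
```

Contact: fz went from −4 to +27 N. I'll ease off by about 1 mm and release.

```bash
python3 -m jog '[0,0,0,0,0,0.02,40,0,0,0,0,0,0,50,0,0,0,0,0,0,56,0,0,0,0,0,0,66,0,0,0,0,0,0,76,0,0,0,0,0,0,76]' 60
python3 - <<'E'
from hub import *
o=st(); shot('wrist','w7')
E
```

```text
clock: 12.65
tcp_pos: [586.6, -170.3, 39.5]
tool_rot: [0.997, 0.072, 0.001, -0.0]
ft_force: [-0.1, 0.9, -0.1]
width: 76.0
t 12.65 tcp [ 586.6 -170.3   39.5] x [0.99  0.143 0.002] z [ 0.002  0.    -1.   ] F [-0.1  0.9 -0.1] T [ 0.06  0.   -0.01] w 76.0 q [ 0.5   0.79 -0.46  1.75  0.5   0.72 -0.08]
```

View pics/w7.png

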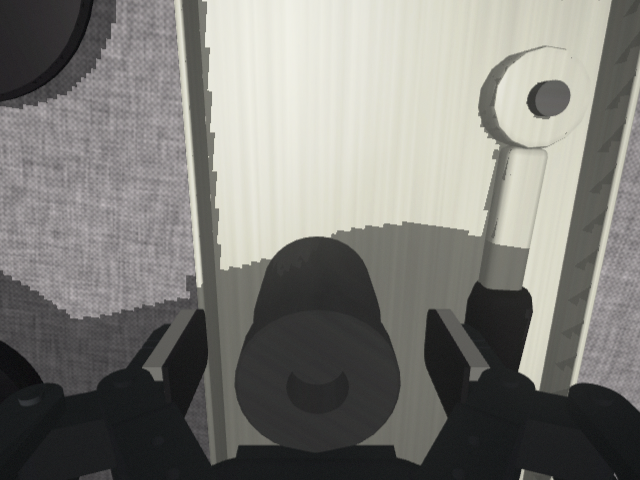

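The socket stands free and upright in the tray at (318,340), clear of the ratchet. I'll raise and go to the cap.

```bash
python3 -m jog '[0,0,0,0,0,0.2,80,0,0,0,0,0,0.5,85,0,0,0,0,0,0.8,85,0,0,0,0,0,0.9,85]' 60
python3 - <<'E'
from hub import *
o=st(); a=np.radians(75.1)
plan([445.8,-64,170],tool([0,0,-1],[np.cos(a),np.sin(a),0]))
E
```

```text
clock: 13.2
tcp_pos: [586.3, -170.2, 161.2]
tool_rot: [0.997, 0.072, 0.001, -0.0]
ft_force: [-0.8, -0.4, -0.2]
width: 85.1
t 13.2 tcp [ 586.3 -170.2  161.2] x [0.99  0.143 0.001] z [ 0.001  0.    -1.   ] F [-0.8 -0.4 -0.2] T [-0.01  0.   -0.06] w 85.1 q [ 0.55  0.63 -0.55  1.69  0.39  0.94  0.  ]
turn total [-8.000e-04  7.000e-04  7.779e-01] shift total [-2.81   2.125  0.176] deg 66.9 mm 176.4 rows>= 6.5
```

```bash
python3 -m jog '[0,0,0.111,-0.4,0.3,0.03,85,0,0,0.111,-0.4,0.3,0.03,85,0,0,0.111,-0.4,0.3,0.03,85,0,0,0.111,-0.4,0.3,0.03,85,0,0,0.111,-0.4,0.3,0.03,85,0,0,0.111,-0.4,0.3,0.03,85,0,0,0.111,-0.41,0.32,0,85,0,0,0,0,0,0,85]' 60
python3 - <<'E'
from hub import *
o=st(); shot('wrist','w8')
a=np.radians(75.1)
plan([445.8,-64,100],tool([0,0,-1],[np.cos(a),np.sin(a),0]))
p,d,c=load('w8'); P=cloud(d,c)
w=np.hypot(P[...,0]-446,P[...,1]+64)<62
for lo,hi in ((13,24),(42,60)):
    mm=w&(P[...,2]>lo)&(P[...,2]<hi)&(d>0); mm=cv2.morphologyEx(mm.astype(np.uint8),cv2.MORPH_OPEN,np.ones((3,3)))>0; Q=P[mm]; print('cap',mm.sum(),cv2.minAreaRect(Q[:,:2].astype(np.float32)),cv2.minEnclosingCircle(Q[:,:2].astype(np.float32)),np.median(Q[:,2]))
E
```

```text
clock: 14.2
tcp_pos: [445.3, -63.9, 169.2]
tool_rot: [0.792, 0.61, 0.0, -0.0]
ft_force: [-0.2, 0.4, -1.3]
width: 85.0
t 14.2 tcp [445.3 -63.9 169.2] x [0.256 0.967 0.001] z [ 0.001  0.001 -1.   ] F [-0.2  0.4 -1.3] T [-0.01 -0.02  0.03] w 85.0 q [ 0.73  0.47 -0.92  2.07  0.51  0.83  0.82]
turn total [-0.0006  0.0008  0.0018] shift total [-0.006  0.011 -1.383] deg 0.2 mm 69.1 rows>= 1.4
cap 12468 ((445.0816955566406, -64.30082702636719), (95.30242919921875, 95.640380859375), 29.109865188598633) ((445.1084899902344, -64.41515350341797), 48.127174377441406) 17.04294807908513
cap 984 ((444.8919982910156, -64.16864013671875), (53.66154098510742, 29.850027084350586), 74.84202575683594) ((445.4647216796875, -64.34292602539062), 29.70420265197754) 48.95028281028682
```

View pics/w8.png

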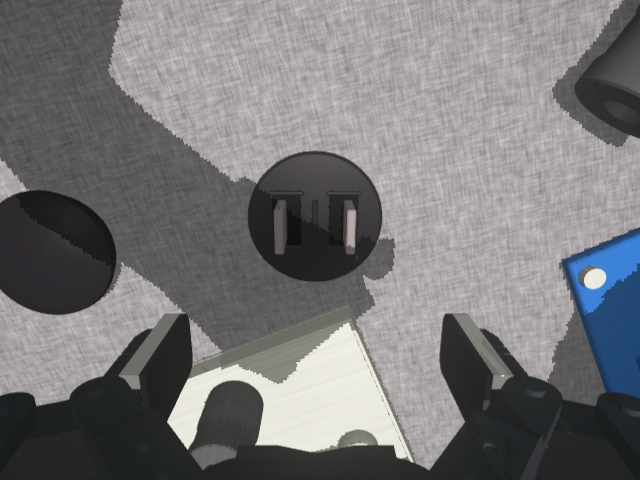

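w8 shows the eared cap centred at (315,216), ears at (280,225) and (350,225), aligned with the jaws. Descending.

```bash
python3 -m jog '[0,0,0,0,-0.004,-0.7,85,0,0,0,0,-0.004,-0.7,85,0,0,0,0,0,-0.6,85,0,0,0,0,0,-0.5,85,0,0,0,0,0,-0.3,85,0,0,0,0,0,-0.15,85,0,0,0,0,0,0,85]' 40
python3 - <<'E'
from hub import *
o=st(); shot('wrist','w9')
a=np.radians(75)
plan([445.1,-64.3,20],tool([0,0,-1],[np.cos(a),np.sin(a),0]))
E
```

```text
clock: 15.12
tcp_pos: [446.4, -64.9, 21.0]
tool_rot: [0.794, 0.608, 0.001, -0.0]
ft_force: [-0.2, 0.1, -1.2]
width: 85.2
t 15.12 tcp [446.4 -64.9  21. ] x [0.26  0.966 0.001] z [ 0.     0.001 -1.   ] F [-0.2  0.1 -1.2] T [-0.02  0.05 -0.04] w 85.2 q [ 0.51  0.71 -0.65  2.16  0.85  0.55  0.52]
turn total [-0.0009  0.0006  0.0004] shift total [-0.027  0.013 -0.027] deg 0.1 mm 2.0 rows>= 0.0
```

View pics/w9.png

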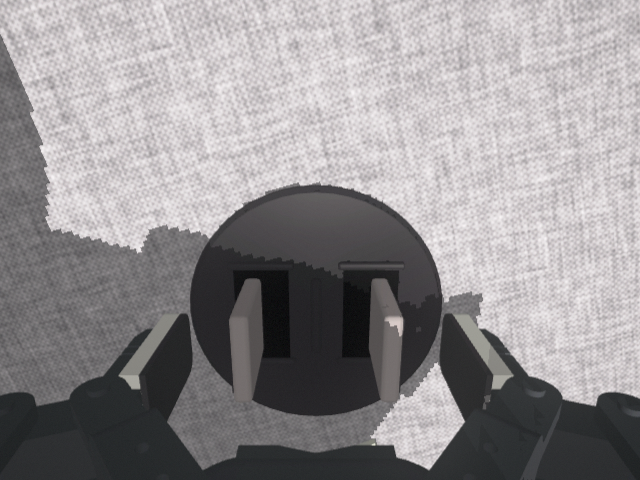

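```bash
python3 -m jog '[0,0,0,-0.024,0.01,-0.01,70,0,0,0,0,0,0,60,0,0,0,0,0,0,54,0,0,0,0,0,0,48,0,0,0,0,0,0,42,0,0,0,0,0,0,37,0,0,0,0,0,0,34,0,0,0,0,0,0,34,0,0,0,0,0,0,34]' 40
python3 - <<'E'
from hub import *
o=st(); shot('wrist','w10')
E
```

```text
clock: 16.3
tcp_pos: [445.2, -64.5, 21.3]
tool_rot: [0.793, 0.609, 0.001, 0.0]
ft_force: [-5.6, -1.5, 26.5]
width: 35.9
t 16.3 tcp [445.2 -64.5  21.3] x [0.259 0.966 0.001] z [ 0.001  0.001 -1.   ] F [-5.6 -1.5 26.5] T [-0.26  1.2   0.02] w 35.9 q [ 0.51  0.71 -0.65  2.16  0.86  0.55  0.51]
```

View pics/w10.png

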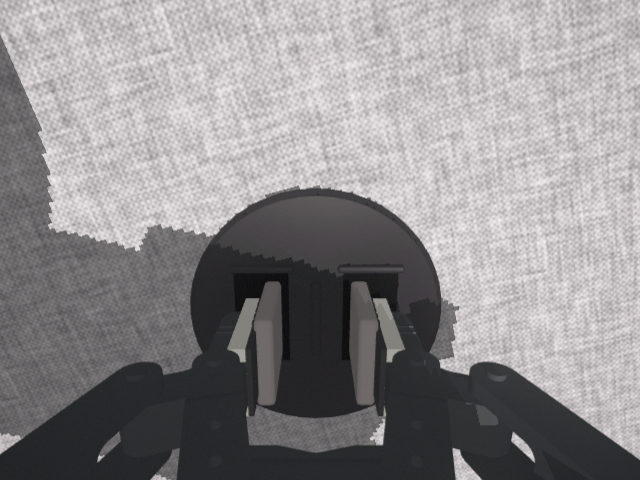

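Ears are squeezed: width 35.9, at the stop. Lifting, then checking the hold.

```bash
python3 -m jog '[0,0,0,0,0,0.1,34,0,0,0,0,0,0.3,34,0,0,0,0,0,0.6,34,0,0,0,0,0,0.8,34,0,0,0,0,0,0.9,34,0,0,0,0,0,0.9,34,0,0,0,0,0,0.6,34,0,0,0,0,0,0,34]' 50
python3 - <<'E'
from hub import *
o=st(); shot('wrist','w11')
plan(O+A[2]*120,tool(-A[2],-A[1]),flip=False)
E
python3 -c "
from ring import *
ring('w5',[612,226,195])"
```

```text
clock: 17.35
tcp_pos: [445.5, -64.5, 232.1]
tool_rot: [0.793, 0.609, 0.001, 0.001]
ft_force: [-0.2, 0.4, -1.6]
width: 35.1
t 17.35 tcp [445.5 -64.5 232.1] x [0.259 0.966 0.001] z [ 0.003  0.    -1.   ] F [-0.2  0.4 -1.6] T [-0.01 -0.05  0.02] w 35.1 q [ 0.81  0.38 -0.99  2.01  0.39  0.96  0.93]
turn total [-0.0124 -0.3511  0.2985] shift total [2.161 5.602 1.342] deg 39.6 mm 307.6 rows>= 6.2
w5 rim n 5037 enc 0.21 -0.83 56.49 fit [ 0.23 -0.26 47.14] z -5.74 tilt [0.03 0.08] r pct [42.8 47.2 56.2]
```

View pics/w11.png

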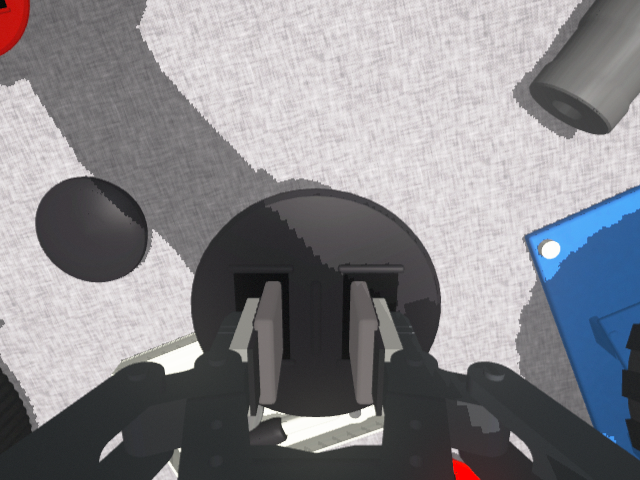

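The cap is held level in the jaws, flange around (316,305). Next: measure it in the tool frame and refine the hub's mouth centre.

```bash
cat > capin.py <<'E'
from h import *
def capin(f,M,tcp,prt=1):
    p,d,c=load(f); P=cloud(d,c); T=(P-tcp)@M   # tool coords
    rr=np.hypot(T[...,0],T[...,1]); m=(rr<53)&(abs(T[...,2]-4)<5)&(d>0)
    m=cv2.morphologyEx(m.astype(np.uint8),cv2.MORPH_OPEN,np.ones((3,3)))>0
    q=T[m]; Z=np.c_[q[:,:2],np.ones(len(q))]; z0=np.median(q[:,2]); q=q[abs(q[:,2]-z0)<2]; Z=np.c_[q[:,:2],np.ones(len(q))]; co=np.linalg.lstsq(Z,q[:,2],rcond=None)[0]
    from scipy.spatial import ConvexHull
    hv=q[ConvexHull(q[:,:2]).vertices][:,:2]
    # circle fit on hull (fixed R=48) 
    from scipy.optimize import least_squares
    s=least_squares(lambda x:np.hypot(hv[:,0]-x[0],hv[:,1]-x[1])-47.8,[0,0],loss='soft_l1').x
    print(f,'flange top n',len(q),'tool z',co[2].round(2),'tilt deg',np.degrees(co[:2]).round(2),'centre tool xy',s.round(2))
if __name__=='__main__':
    o=st(); capin('w11',Rq(o).as_matrix(),o['tcp_pos'])
E
python3 capin.py
python3 - <<'E'
# refine mouth centre with inner edge in w5,w3,w2: boundary of ring mask at inner side
from hub import *
from scipy.optimize import least_squares
B=np.array([612,226,195.])
for f in ('w2','w3','w5'):
    p,d,c=load(f); P=cloud(d,c); H=(P-B)@A.T; rr=np.hypot(H[...,0],H[...,1])
    m=((abs(H[...,2]+5.8)<2.5)&(rr>36)&(rr<53)&(d>0)).astype(np.uint8)
    # per polar angle inner edge & outer edge
    q=H[m>0]; ang=np.degrees(np.arctan2(q[:,1],q[:,0])); r_=np.hypot(q[:,0],q[:,1])
    pts=[];po=[]
    for a in range(-180,180,5):
        s=(ang>=a)&(ang<a+5)
        if s.sum()<8: continue
        k=np.argsort(r_[s]); qq=q[s][k]; pts.append(qq[1,:2]); po.append(qq[-2,:2])
    for nm,X,R0 in (('inner',pts,42.5),('outer',po,50)):
        X=np.array(X); s=least_squares(lambda x:np.hypot(X[:,0]-x[0],X[:,1]-x[1])-x[2],[0,0,R0],loss='soft_l1',f_scale=.5).x; print(f,nm,len(X),s.round(2))
    print(' floor',np.median(H[(rr<40)&(abs(H[...,2]+33)<4)&(d>0)][:,2]))
E
```

```text
t 17.4 tcp [444.9 -64.6 230.8] x [0.259 0.966 0.001] z [ 0.001  0.001 -1.   ] F [-0.3 -0.1 -2.8] T [-0.03 -0.04 -0.05] w 35.1 q [ 0.81  0.38 -0.99  2.01  0.39  0.96  0.93]
w11 flange top n 29467 tool z 3.43 tilt deg [ 0.03 -0.33] centre tool xy [0.48 0.32]
w2 inner 72 [-0.07 -1.2  42.65]
w2 outer 72 [-0.16 -1.22 49.73]
 floor -32.67909495739463
w3 inner 61 [ 0.24 -1.17 42.65]
w3 outer 61 [-4.00e-02 -1.17e+00  4.99e+01]
 floor -32.686629119928696
w5 inner 53 [ 0.23 -1.07 42.64]
w5 outer 53 [ 0.19 -1.37 49.81]
 floor -32.49817659590515
```

```bash
sed -i 's/\[.5,-1.2,-.9\]/[.1,-1.2,-.7]/' hub.py
python3 -m jog '[0,0,0,0.1,0.4,0.3,34,-0.0018,-0.0502,0.0426,0.25,0.6,0.25,34,-0.0018,-0.0502,0.0426,0.3,0.75,0.2,34,-0.0018,-0.0502,0.0426,0.3,0.75,0.2,34,-0.0018,-0.0502,0.0426,0.3,0.75,0.15,34,-0.0018,-0.0502,0.0426,0.3,0.75,0.1,34,-0.0018,-0.0502,0.0426,0.3,0.75,0.1,34,-0.0018,-0.0502,0.0426,0.3,0.6,0.05,34,0,0,0,0.2,0.2,0,34,0,0,0,0,0,0,34]' 50
python3 - <<'E'
from hub import *
o=tcp_hub(); M=Rq(o).as_matrix(); shot('wrist','w12')
from capin import capin
capin('w12',M,o['tcp_pos'])
plan(O+A[2]*40,tool(-A[2],-A[1]),flip=False)
E
```

```text
clock: 18.65
tcp_pos: [562.3, 213.9, 297.5]
tool_rot: [0.613, 0.747, 0.199, 0.163]
ft_force: [-0.2, 0.1, -2.1]
width: 34.9
t 18.65 tcp [562.3 213.9 297.5] x [-0.195  0.981  0.001] z [ 0.488  0.098 -0.868] F [-0.2  0.1 -2.1] T [-0.19  0.7   0.04] w 34.9 q [ 0.26  0.32 -0.99  2.    0.87  0.65  0.49]
tcp in hub [ -7.1   3.4 115. ] toolx in hub [-5.e-04 -1.e+00  9.e-04] toolz in hub [ 3.e-03 -9.e-04 -1.e+00]
w12 flange top n 29521 tool z 4.53 tilt deg [ 0.05 -0.22] centre tool xy [ 0.31 -0.55]
turn total [-0.0001 -0.002   0.0005] shift total [ 0.604  0.204 -1.37 ] deg 0.2 mm 75.5 rows>= 1.5
```

View pics/w12.png

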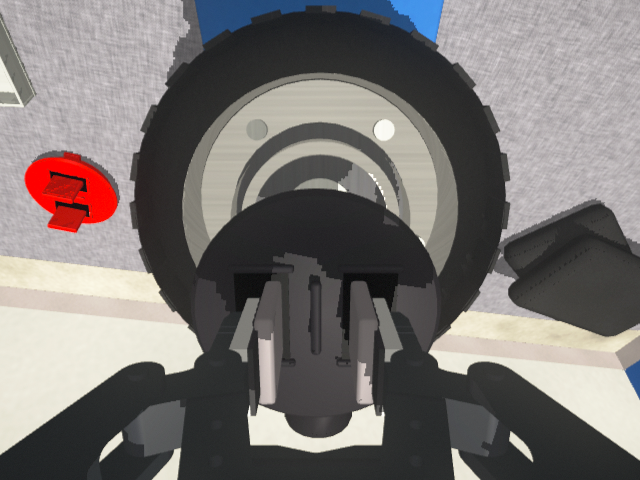

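```bash
cat > rel.py <<'E'
from h import *
from scipy.optimize import least_squares
from scipy.spatial import ConvexHull
CP=np.array([-.466,-73.867,-141.955]); CR=np.array([[1,0,0],[0,.957,-.29],[0,.29,.957]]); U,_,V=np.linalg.svd(CR); CR=U@V
def toolcloud(f):
    p,d,c=load(f); v,u=np.mgrid[0:480,0:640]
    X=np.stack([(u-c['cx'])/c['fx']*d,(v-c['cy'])/c['fy']*d,d],-1); return X@CR+CP,d
def cap(f):
    T,d=toolcloud(f); rr=np.hypot(T[...,0],T[...,1]); m=(rr<53)&(abs(T[...,2]-4)<4)&(d>0)
    m=cv2.morphologyEx(m.astype(np.uint8),cv2.MORPH_OPEN,np.ones((3,3)))>0
    q=T[m]; q=q[abs(q[:,2]-np.median(q[:,2]))<2]; co=np.linalg.lstsq(np.c_[q[:,:2],np.ones(len(q))],q[:,2],rcond=None)[0]
    hv=q[ConvexHull(q[:,:2]).vertices][:,:2]; hv=hv[np.hypot(*hv.T)>44]
    s=least_squares(lambda x:np.hypot(hv[:,0]-x[0],hv[:,1]-x[1])-x[2],[0,0,48],loss='soft_l1').x
    print(f,'cap flange top in tool: z',co[2].round(2),'tilt',np.degrees(co[:2]).round(2),'xy,R',s.round(2)); return s,co
def hubring(f,h):
    """ring underside in tool frame; h = expected tool z of the ring"""
    T,d=toolcloud(f); 
    q=T[(d>0)&(abs(T[...,2]-h)<8)&(np.hypot(T[...,0],T[...,1])<65)]
    z0=np.median(q[:,2]); m=(d>0)&(abs(T[...,2]-z0)<3)&(np.hypot(T[...,0],T[...,1])<65)
    m=cv2.morphologyEx(m.astype(np.uint8),cv2.MORPH_OPEN,np.ones((3,3))); q=T[m>0]
    co=np.linalg.lstsq(np.c_[q[:,:2],np.ones(len(q))],q[:,2],rcond=None)[0]
    cv2.imwrite(f'pics/{f}_hr.png',m*255)
    pts=[]; ang=np.degrees(np.arctan2(q[:,1],q[:,0])); r_=np.hypot(q[:,0],q[:,1])
    po=[]
    for a in range(-180,180,4):
        s=(ang>=a)&(ang<a+4)
        if s.sum()<8: continue
        k=np.argsort(r_[s]); qq=q[s][k]; pts.append(qq[1,:2]); po.append(qq[-2,:2])
    for nm,X,R0 in (('in',pts,42.5),('out',po,50)):
        X=np.array(X); s=least_squares(lambda x:np.hypot(X[:,0]-x[0],X[:,1]-x[1])-R0,[0,0],loss='soft_l1',f_scale=.5).x; print(f,nm,len(X),s.round(2))
    print(' ring z at centre',co[2].round(2),'med',np.median(q[:,2]).round(2),'tilt',np.degrees(co[:2]).round(2),len(q))
if __name__=='__main__':
    for f in ('w10','w11','w12'): cap(f)
    hubring('w12',115+5.)
E
python3 rel.py
```

```text
w10 cap flange top in tool: z 4.2 tilt [ 0.05 -0.23] xy,R [-0.65 -0.17 47.39]
w11 cap flange top in tool: z 4.73 tilt [ 0.04 -0.23] xy,R [-5.20e-01  3.00e-02  4.74e+01]
w12 cap flange top in tool: z 4.73 tilt [ 0.05 -0.21] xy,R [-0.61 -0.09 47.4 ]
w12 in 38 [ 2.15 -6.45]
w12 out 38 [ 2.15 -6.2 ]
 ring z at centre 120.14 med 120.32 tilt [ 0.12 -0.28] 2645
```

Cap and hub are parallel to 0.1°. The remaining offset in the tool frame is (2.75, −6.3), with 105.4 mm to go to seat.

```bash
python3 - <<'E'
from hub import *
o=st(); M=tool(-A[2],-A[1]); print((M@[2.75,-6.3,80.4]/50).round(4),(M@[0,0,1]/50).round(5))
E
```

```text
t 18.7 tcp [562.2 213.1 297.5] x [-0.194  0.981  0.001] z [ 0.488  0.097 -0.867] F [-0.9  0.1 -1.5] T [-0.17  0.68  0.  ] w 35.2 q [ 0.26  0.32 -0.99  2.    0.87  0.65  0.49]
[ 0.6708  0.1895 -1.4556] [ 0.00981  0.00195 -0.01732]
```

```bash
python3 -m jog '[0,0,0,0.112,0.0316,-0.2426,34,0,0,0,0.112,0.0316,-0.2426,34,0,0,0,0.112,0.0316,-0.2426,34,0,0,0,0.112,0.0316,-0.2426,34,0,0,0,0.112,0.0316,-0.2426,34,0,0,0,0.112,0.0316,-0.2426,34,0,0,0,0,0,0,34]' 50
python3 - <<'E'
from hub import *
o=tcp_hub(); shot('wrist','w13')
from rel import *
cap('w13'); hubring('w13',40)
E
```

```text
clock: 19.58
tcp_pos: [595.9, 221.5, 224.4]
tool_rot: [0.614, 0.746, 0.199, 0.164]
ft_force: [1.1, -0.1, -2.0]
width: 35.0
t 19.57 tcp [595.9 221.5 224.4] x [-0.193  0.981 -0.   ] z [ 0.488  0.096 -0.867] F [ 1.1 -0.1 -2. ] T [-0.15  0.69  0.01] w 35.0 q [ 0.12  0.47 -0.85  2.    1.14  0.59  0.26]
tcp in hub [-0.3  2.5 34.5] toolx in hub [-1.5e-03 -1.0e+00 -9.0e-04] toolz in hub [ 2.8e-03  9.0e-04 -1.0e+00]
w13 cap flange top in tool: z 4.74 tilt [ 0.02 -0.2 ] xy,R [-0.54 -0.13 47.44]
w13 in 37 [ 3.4  -0.81]
w13 out 37 [1.63 0.27]
 ring z at centre 39.79 med 39.84 tilt [-0.04 -0.1 ] 3181
```

View pics/w13.png

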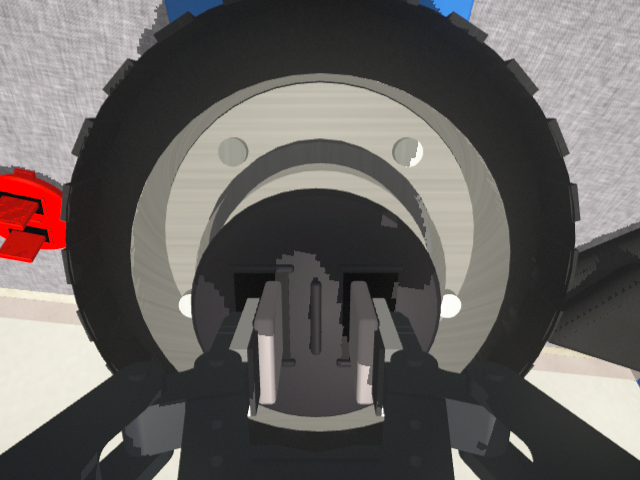

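```bash
python3 - <<'E'
from rel import *
for f,ring in (('w12',120.1),('w13',39.8)):
    T,d=toolcloud(f); rim=ring-5
    c0=np.array([2.,0 if f=='w13' else -6.3])
    for it in range(6):
        r_=np.hypot(T[...,0]-c0[0],T[...,1]-c0[1]); z=rim-T[...,2]   # hub z
        m=(d>0)&(z<-20)&(z>-55)&(abs(r_-88.5)<3); q=T[m][:,:2]
        s=least_squares(lambda x:np.hypot(q[:,0]-x[0],q[:,1]-x[1])-x[2],[*c0,88.5],loss='soft_l1',f_scale=.5).x; c0=s[:2]
    print(f,'wall88',m.sum(),s.round(2))
    m=(d>0)&(z<-8)&(z>-30)&(abs(r_-56)<2.5); q=T[m][:,:2]
    s=least_squares(lambda x:np.hypot(q[:,0]-x[0],q[:,1]-x[1])-x[2],[*c0,56],loss='soft_l1',f_scale=.5).x; print(f,'wall56',m.sum(),s.round(2))
    m=(d>0)&(abs(z+5)<2)&(r_<51.5)&(r_>41); q=T[m][:,:2]; a=np.degrees(np.arctan2(q[:,1]-c0[1],q[:,0]-c0[0]))
    po=np.array([q[(a>=k)&(a<k+3)][np.argsort(np.hypot(*(q[(a>=k)&(a<k+3)]-c0).T))[-2]] for k in range(-180,180,3) if ((a>=k)&(a<k+3)).sum()>8])
    s=least_squares(lambda x:np.hypot(po[:,0]-x[0],po[:,1]-x[1])-49.8,c0,loss='soft_l1',f_scale=.5).x; print(f,'out50',len(po),s.round(2))
E
```

```text
w12 wall88 5087 [ 2.08 -6.35 88.86]
w12 wall56 328 [ 2.11 -6.29 56.84]
w12 out50 55 [ 2.14 -6.37]
w13 wall88 15197 [ 1.44  0.3  88.87]
w13 wall56 725 [ 1.44  0.14 56.77]
w13 out50 43 [1.41 0.08]
```

```bash
python3 - <<'E'
from hub import *
M=tool(-A[2],-A[1]); print((M@[1.97,.28,8]/50).round(4))
E
```

```text
[ 0.0755  0.0552 -0.1358]
```

```bash
python3 -m jog '[0,0,0,0.025,0.0184,-0.0453,34,0,0,0,0.025,0.0184,-0.0453,34,0,0,0,0.025,0.0184,-0.0453,34,0,0,0,0,0,0,34,0,0,0,0,0,0,34,0,0,0,0,0,0,34]' 50
cat > rel2.py <<'E'
from rel import *
import sys
def rel2(f,ring,c0=(0.,0.)):
    s,co=cap(f); T,d=toolcloud(f); c0=np.array(c0)
    for it in range(8):
        r_=np.hypot(T[...,0]-c0[0],T[...,1]-c0[1]); 
        m=(d>0)&(abs(T[...,2]-ring)<4)&(r_>43)&(r_<50)
        if m.sum()>100: ring=np.median(T[m][:,2])
        z=ring-5-T[...,2]
        m=(d>0)&(z<-20)&(z>-55)&(abs(r_-88.8)<4); q=T[m][:,:2]
        h=least_squares(lambda x:np.hypot(q[:,0]-x[0],q[:,1]-x[1])-x[2],[*c0,88.5],loss='soft_l1',f_scale=.5).x; c0=h[:2]
    m=(d>0)&(z<-60)&(z>-66)&(r_>62)&(r_<86); q=T[m]; pl=np.linalg.lstsq(np.c_[q[:,:2],np.ones(len(q))],q[:,2],rcond=None)[0]
    print(f,'hub',h.round(2),'ring z',ring.round(2),'disc z',np.median(T[m][:,2]).round(2),'disc tilt',np.degrees(pl[:2]).round(2),'correction xy',(h[:2]-s[:2]).round(2),'advance to seat',(ring-5-co[2]-5).round(2))
if __name__=='__main__': rel2(sys.argv[1],float(sys.argv[2]))
E
python3 - <<'E'
from hub import *
o=tcp_hub(); shot('wrist','w14')
E
python3 rel2.py w13 39.8; python3 rel2.py w14 31.8
```

```text
clock: 20.38
tcp_pos: [599.7, 225.4, 218.5]
tool_rot: [0.613, 0.747, 0.2, 0.164]
ft_force: [0.3, 0.5, -2.5]
width: 34.8
t 20.38 tcp [599.7 225.4 218.5] x [-0.195  0.981 -0.   ] z [ 0.49   0.098 -0.866] F [ 0.3  0.5 -2.5] T [-0.14  0.67 -0.06] w 34.8 q [ 0.1   0.48 -0.83  2.    1.16  0.59  0.24]
tcp in hub [-1.3 -0.6 27.2] toolx in hub [ 3.e-04 -1.e+00  1.e-04] toolz in hub [ 6.e-04 -1.e-04 -1.e+00]
w13 cap flange top in tool: z 4.74 tilt [ 0.02 -0.2 ] xy,R [-0.54 -0.13 47.44]
w13 hub [ 1.44  0.3  88.87] ring z 39.83 disc z 95.28 disc tilt [ 0.   -0.08] correction xy [1.98 0.42] advance to seat 25.1
w14 cap flange top in tool: z 4.73 tilt [ 0.04 -0.22] xy,R [-0.59 -0.12 47.37]
w14 hub [-1.79 -0.92 88.86] ring z 32.43 disc z 87.88 disc tilt [ 0.03 -0.05] correction xy [-1.2 -0.8] advance to seat 17.71
```

```bash
python3 - <<'E'
from hub import *
M=tool(-A[2],-A[1]); print((M@[-1.1,-.75,2]/50).round(4))
E
```

```text
[ 0.0112 -0.0202 -0.0421]
```

```bash
python3 -m jog '[0,0,0,0.0056,-0.0101,-0.021,34,0,0,0,0.0056,-0.0101,-0.021,34,0,0,0,0,0,0,34,0,0,0,0,0,0,34,0,0,0,0,0,0,34,0,0,0,0,0,0,34]' 50
python3 - <<'E'
from hub import *
o=tcp_hub(); shot('wrist','w15')
E
python3 rel2.py w15 30.4
```

```text
clock: 21.18
tcp_pos: [600.3, 224.5, 216.4]
tool_rot: [0.613, 0.747, 0.2, 0.164]
ft_force: [0.2, 0.3, -2.1]
width: 34.6
t 21.18 tcp [600.3 224.5 216.4] x [-0.195  0.981 -0.   ] z [ 0.49   0.098 -0.866] F [ 0.2  0.3 -2.1] T [-0.14  0.76  0.02] w 34.6 q [ 0.1   0.49 -0.83  2.    1.17  0.59  0.24]
tcp in hub [-0.6  0.4 25.1] toolx in hub [ 3.e-04 -1.e+00  1.e-04] toolz in hub [ 6.e-04 -1.e-04 -1.e+00]
w15 cap flange top in tool: z 4.73 tilt [ 0.05 -0.21] xy,R [-0.54 -0.1  47.41]
w15 hub [-0.7  -0.16 88.87] ring z 30.4 disc z 85.85 disc tilt [ 0.02 -0.03] correction xy [-0.15 -0.06] advance to seat 15.67
```

```bash
python3 -m jog '[0,0,0,0.022,0.0043,-0.038,34,0,0,0,0.022,0.0043,-0.038,34,0,0,0,0.022,0.0043,-0.038,34,0,0,0,0.022,0.0043,-0.038,34,0,0,0,0.02,0.0043,-0.038,34,0,0,0,0,0,0,34,0,0,0,0,0,0,34]' 50
python3 - <<'E'
from hub import *
o=tcp_hub(); shot('wrist','w16')
E
python3 rel2.py w16 19.4
```

```text
clock: 22.1
tcp_pos: [605.7, 225.5, 206.9]
tool_rot: [0.613, 0.747, 0.2, 0.164]
ft_force: [-0.2, 0.1, -2.4]
width: 34.7
t 22.1 tcp [605.7 225.5 206.9] x [-0.195  0.981 -0.   ] z [ 0.49   0.098 -0.866] F [-0.2  0.1 -2.4] T [-0.17  0.72  0.02] w 34.7 q [ 0.09  0.51 -0.81  2.    1.2   0.58  0.21]
tcp in hub [-0.6  0.4 14.1] toolx in hub [ 3.e-04 -1.e+00  1.e-04] toolz in hub [ 6.e-04 -1.e-04 -1.e+00]
w16 cap flange top in tool: z 4.73 tilt [ 0.03 -0.2 ] xy,R [-0.64 -0.07 47.38]
w16 hub [-0.71 -0.17 88.86] ring z 19.45 disc z 74.87 disc tilt [ 0.02 -0.04] correction xy [-0.08 -0.1 ] advance to seat 4.72
```

View pics/w16.png

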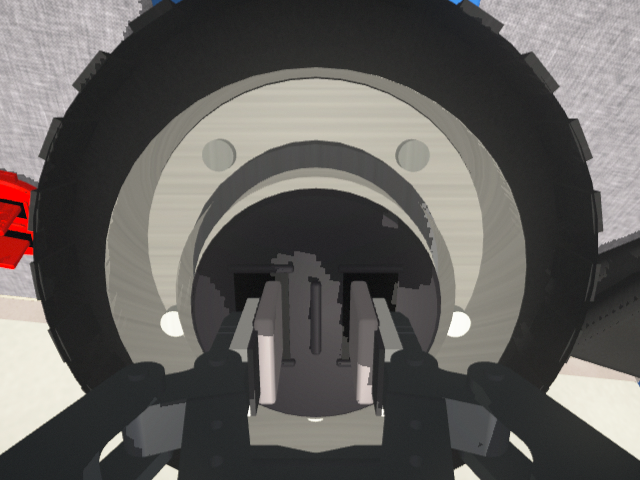

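The spigot is 7 mm into the mouth with no contact force and a centring error of about 0.1 mm. Advancing to the rim.

```bash
python3 -m jog '[0,0,0,0.013,0.0026,-0.023,34,0,0,0,0.013,0.0026,-0.023,34,0,0,0,0.013,0.0026,-0.023,34,0,0,0,0,0,0,34,0,0,0,0,0,0,34]' 50
python3 -m jog '[0,0,0,0.005,0.001,-0.0087,34,0,0,0,0.005,0.001,-0.0087,34,0,0,0,0,0,0,34]' 50
```

```text
clock: 22.78
tcp_pos: [607.6, 225.9, 203.5]
tool_rot: [0.613, 0.747, 0.2, 0.164]
ft_force: [-4.8, -1.7, 3.9]
width: 35.1
clock: 23.15
tcp_pos: [607.7, 226.0, 203.4]
tool_rot: [0.613, 0.747, 0.2, 0.165]
ft_force: [-21.2, -9.7, 24.7]
width: 34.9
```

```bash
python3 - <<'E'
from hub import *
o=tcp_hub(); shot('wrist','w17'); shot('scene','s17')
p=cv2.imread('pics/s17.png')[240:400,390:580]; cv2.imwrite('pics/s17z.png',cv2.resize(p,None,fx=4,fy=3.75,interpolation=2))
E
python3 rel2.py w17 15.5
```

```text
t 23.15 tcp [607.7 226.  203.4] x [-0.195  0.981 -0.001] z [ 0.491  0.097 -0.866] F [-21.2  -9.7  24.7] T [-1.25  1.98 -0.53] w 34.9 q [ 0.08  0.51 -0.81  2.    1.22  0.58  0.2 ]
tcp in hub [-0.7  0.4 10.1] toolx in hub [ 8.e-04 -1.e+00 -8.e-04] toolz in hub [-2.e-04  8.e-04 -1.e+00]
w17 cap flange top in tool: z 4.49 tilt [ 0.02 -0.26] xy,R [-0.64 -0.13 47.42]
w17 hub [-0.67 -0.28 88.86] ring z 15.33 disc z 70.76 disc tilt [ 0.01 -0.04] correction xy [-0.04 -0.15] advance to seat 0.84
```

View pics/s17z.png

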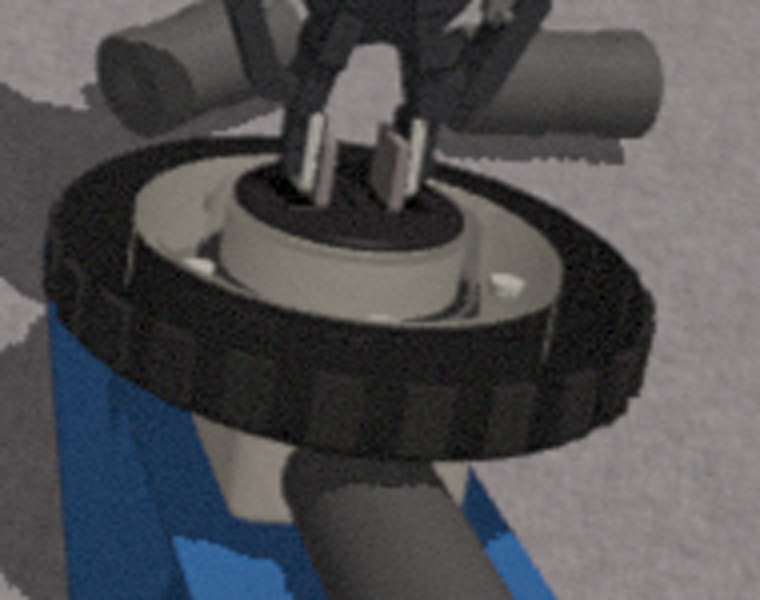

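View pics/w17.png

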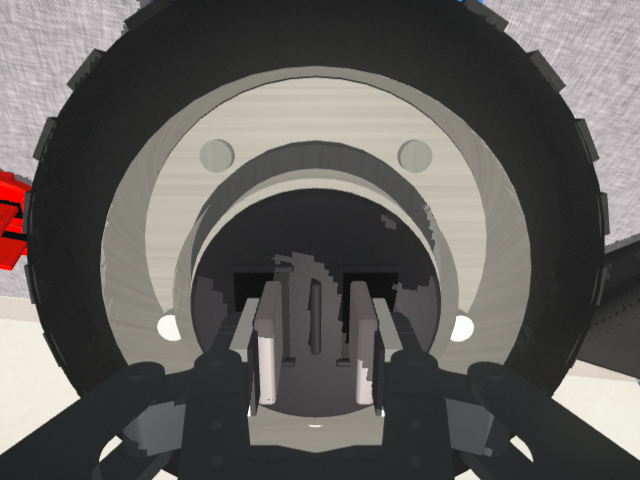

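The flange is on the rim: about 33 N axial, centred, square. Opening pads retract, so I'll release gradually with a slight follow-in to keep the cap seated while the catches spring out.

```bash
python3 -m jog '[0,0,0,0.003,0.0006,-0.0052,38,0,0,0,0.003,0.0006,-0.0052,41,0,0,0,0.003,0.0006,-0.0052,44,0,0,0,0.003,0.0006,-0.0052,47,0,0,0,0.003,0.0006,-0.0052,50,0,0,0,0.003,0.0006,-0.0052,53,0,0,0,0,0,0,57,0,0,0,0,0,0,62,0,0,0,0,0,0,66,0,0,0,0,0,0,66]' 50
python3 - <<'E'
from hub import *
o=tcp_hub(); shot('wrist','w18'); shot('scene','s18')
p=cv2.imread('pics/s18.png')[240:400,390:580]; cv2.imwrite('pics/s18z.png',cv2.resize(p,None,fx=4,fy=3.75,interpolation=2))
E
python3 rel2.py w18 15
```

```text
clock: 24.5
tcp_pos: [609.0, 226.2, 201.0]
tool_rot: [0.613, 0.747, 0.2, 0.164]
ft_force: [-0.7, -0.3, -0.2]
width: 65.8
t 24.5 tcp [609.  226.2 201. ] x [-0.195  0.981 -0.   ] z [ 0.49   0.098 -0.866] F [-0.7 -0.3 -0.2] T [-0.06  0.53  0.01] w 65.8 q [ 0.08  0.52 -0.81  1.99  1.22  0.58  0.2 ]
tcp in hub [-0.6  0.4  7.3] toolx in hub [ 3.e-04 -1.e+00  1.e-04] toolz in hub [ 6.e-04 -1.e-04 -1.e+00]
w18 cap flange top in tool: z 1.74 tilt [ 0.03 -0.3 ] xy,R [-0.65 -3.57 47.5 ]
w18 hub [-0.68 -0.19 88.86] ring z 15.56 disc z nan disc tilt [0. 0.] correction xy [-0.03  3.38] advance to seat 3.82
  return _methods._mean(a, axis=axis, dtype=dtype,
  ret = ret.dtype.type(ret / rcount)
```

View pics/w18.png

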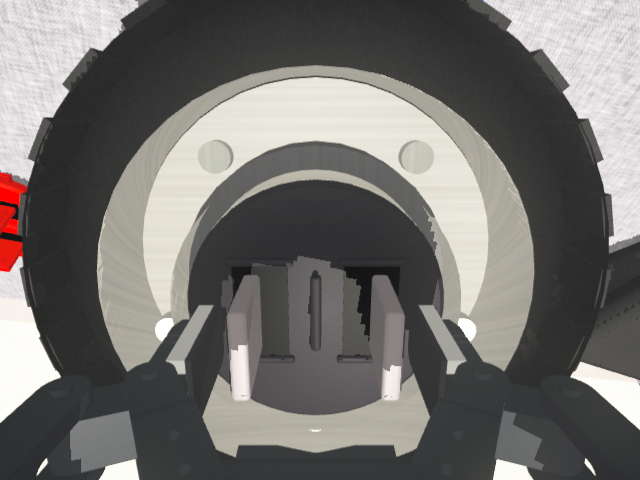

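View pics/s18z.png

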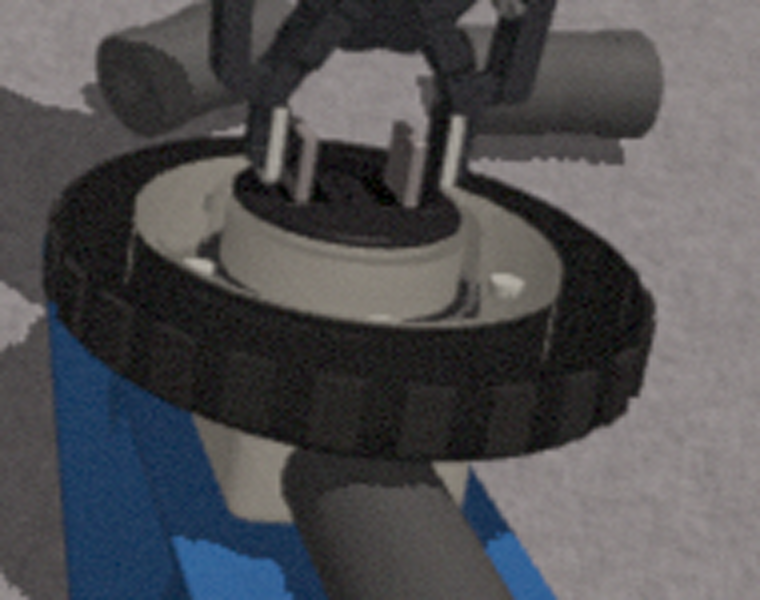

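Ears have sprung back out at (243,338) and (388,338), with the fingers clear of them. Retreating along the axle, then verifying.

```bash
python3 -m jog '[0,0,0,0,0,0,74,0,0,0,-0.06,-0.012,0.1,78,0,0,0,-0.12,-0.024,0.21,80,0,0,0,-0.2,-0.04,0.35,85,0,0,0,-0.3,-0.06,0.52,85,0,0,0,-0.3,-0.06,0.52,85,0,0,0,-0.3,-0.06,0.52,85,0,0,0,0,0,0,85,0,0,0,0,0,0,85,0,0,0,0,0,0,85]' 50
python3 - <<'E'
from hub import *
o=tcp_hub(); shot('wrist','w19'); shot('scene','s19'); shot('top','t19')
B=O
p,d,c=load('w19'); P=cloud(d,c); H=(P-B)@A.T; rr=np.hypot(H[...,0],H[...,1])
m=(d>0)&(rr<54)&(abs(H[...,2]-5)<3); m=cv2.morphologyEx(m.astype(np.uint8),cv2.MORPH_OPEN,np.ones((3,3)))>0
q=H[m]; co=np.linalg.lstsq(np.c_[q[:,:2],np.ones(len(q))],q[:,2],rcond=None)[0]
print('flange top hz',co[2],'tilt',np.degrees(co[:2]),cv2.minEnclosingCircle(q[:,:2].astype(np.float32)),len(q))
m=(d>0)&(rr<40)&(H[...,2]>25)&(H[...,2]<45); q=H[m]; print('ears',cv2.minAreaRect(q[:,:2].astype(np.float32)),np.percentile(q[:,2],[50,98]))
m=(d>0)&(rr>43)&(rr<50)&(abs(H[...,2]+5)<2.5); print('ring hz',np.median(H[m][:,2]),m.sum())
m=(d>0)&(rr>62)&(rr<86)&(abs(H[...,2]+61)<4); print('disc hz',np.median(H[m][:,2]),m.sum())
p2,d2,c2=load('w2'); H2=(cloud(d2,c2)-B)@A.T; rr2=np.hypot(H2[...,0],H2[...,1]); m=(d2>0)&(rr2>62)&(rr2<86)&(abs(H2[...,2]+61)<4); print('w2 disc',np.median(H2[m][:,2])); m=(d2>0)&(rr2>43)&(rr2<50)&(abs(H2[...,2]+5)<2.5); print('w2 ring',np.median(H2[m][:,2]))
E
```

```text
clock: 25.85
tcp_pos: [545.0, 213.3, 311.3]
tool_rot: [0.613, 0.747, 0.2, 0.164]
ft_force: [-0.5, 0.2, 0.4]
width: 85.0
t 25.85 tcp [545.  213.3 311.3] x [-0.195  0.981  0.   ] z [ 0.489  0.098 -0.867] F [-0.5  0.2  0.4] T [-0.08  0.52 -0.01] w 85.0 q [ 0.29  0.27 -1.02  2.01  0.81  0.65  0.53]
tcp in hub [  0.8   0.6 135.5] toolx in hub [ 3.e-04 -1.e+00  2.e-04] toolz in hub [ 1.7e-03 -2.0e-04 -1.0e+00]
flange top hz 5.645041761844509 tilt [-0.11807784  0.08138742] ((3.095001220703125, 0.15979909896850586), 48.11558532714844) 13534
ears ((3.3668384552001953, 0.10029792785644531), (53.53606414794922, 30.162656784057617), 89.84060668945312) [37.44072472 39.30983912]
ring hz -5.013436188564284 365
disc hz -60.04281115448931 11322
w2 disc -60.06135123657518
w2 ring -5.034771139182215
```

View pics/w19.png

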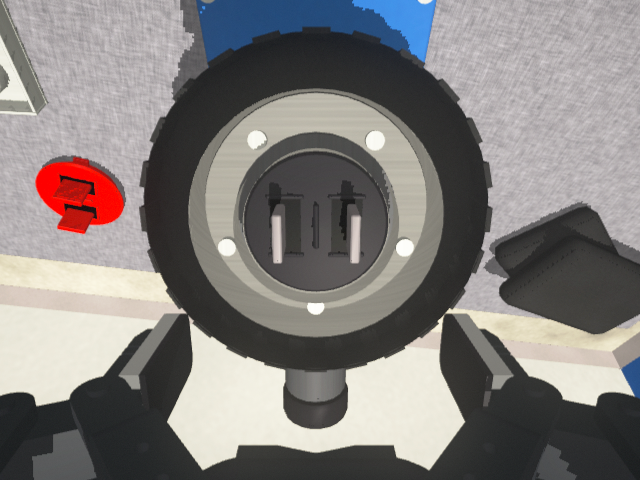

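View pics/s19.png

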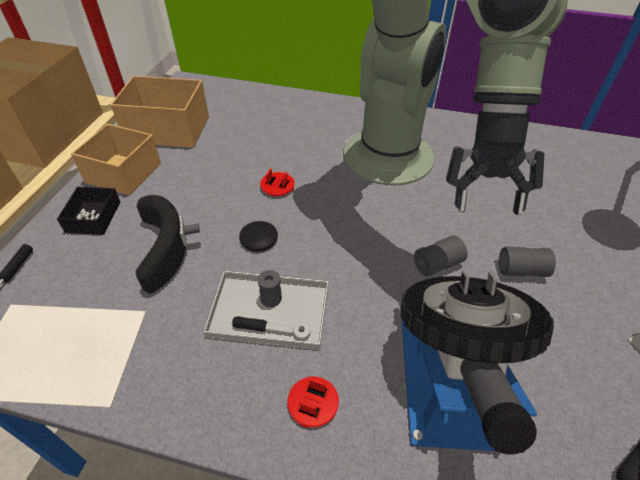

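w19 shows the cap square in the mouth at (315,220), and s19 shows the socket standing in the tray at (270,288). One final numeric check of the socket and the bystanders before handing in.

```bash
python3 - <<'E'
from h import *
for f in ('t19','s19'):
    p,d,c=load(f); P=cloud(d,c)
    m=(d>0)&(np.hypot(P[...,0]-586.5,P[...,1]+170.5)<40)&(P[...,2]>68)&(P[...,2]<90); q=P[m]
    print(f,m.sum(),cv2.minEnclosingCircle(q[:,:2].astype(np.float32)),np.median(q[:,2]))
a=load('top0')[0].astype(int); b=load('t19')[0].astype(int); 
D=np.abs(a-b).sum(2)
for nm,(u,v,w) in dict(plain=(378,273,14),ratchet=(340,188,8),headrest=(455,240,20)).items(): print(nm,np.median(D[v-w:v+w,u-w:u+w]))
cv2.imwrite('pics/t19z.png',b[90:320,130:500].astype(np.uint8).repeat(2,0).repeat(2,1))
E
```

```text
t19 216 ((586.4537353515625, -172.1118621826172), 24.131681442260742) 75.45969235090594
s19 352 ((588.9993896484375, -173.11354064941406), 25.178762435913086) 76.82622779590503
plain 5.0
ratchet 14.0
headrest 9.0
```

View pics/t19z.png

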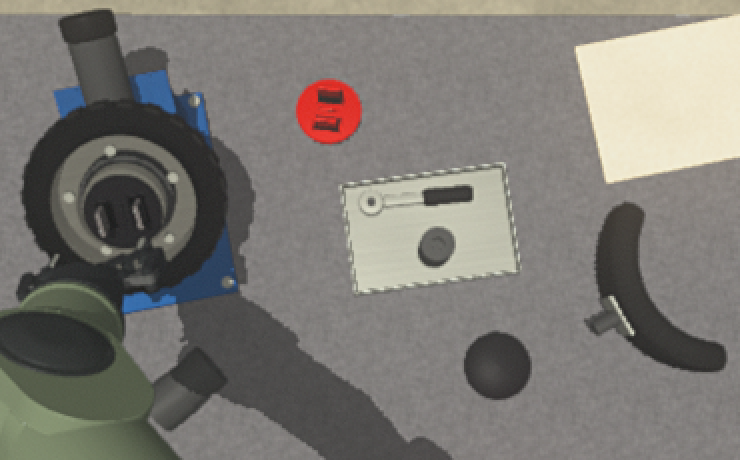

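The top view shows the socket upright in the tray's near half at (436,246), and the ratchet, plain cap and headrest in their places. Handing in.

```bash
python3 -c "
from station import r
print(r.close_job(), r.get_obs()['clock'])"
```

```text
the job is handed in; nothing more can be done
the job is handed in; nothing more can be done
```

The job is done and handed in, at about 26 s of the 59 s allowed.

- **Socket:** I drew the smallest socket off the nut along the axle and stood it upright in the tray's near half. Its top measures 75–77 mm above the bench in both fixed cameras, where upright would be 77 mm. It is clear of the ratchet.
- **Cap:** I squeezed the black cap's ears, seated the flange on the rim with about 33 N of axial contact, and released gradually. The ears sprang fully back, measuring 53.5 mm over their outer faces, the same as before the squeeze. The cap is square to the hub within about 0.15°. I could not see the catches behind the lip; I judge them engaged from the ears being fully out.
- **Checks that disagreed:**
  - The flange top read about 0.6 mm higher than nominal. It read about the same while pressed on the rim, so I take it as depth bias.
  - The cap settled about 3 mm downhill in the mouth, against 2.5 mm of nominal play.
- **Bystanders:** The ratchet, plain cap and headrest show no movement between the first and last top pictures. At hand-in the gripper was open, about 130 mm clear of the cap.

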